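Change over, clamp and start the water meter test rig

TASK

Change the test rig over to the next water meters: unlock the clamp with its T-handle and draw it right back, stand every water meter in a bay of the rig, dial up and pipe along the bay, and stand the blanking spools they replace in the shallow tray (any bay without a meter keeps a spool). Then push the clamp fully home, turn the T-handle to its stop to lock it, and only then press the three keys on the control box one at a time, right down and released again: first the small round one, then the square one, then the large mushroom. Leave the other things on the bench where they are.

Things in the scene. Friction and masses are not known exactly. Their poses are not given: they have to be found in the camera images.
- meter_a: water meter (None if absent): blue pipe 120 mm long, 26 mm thick (31 mm rings at its ends) along x, axis 22 mm above the flat underside; in its middle a flat foot 62 mm across, 8 mm high, a round body 54 mm across up to 48 mm, then a black dial head 56 mm across, white dial on top at 84 mm; 550 g. Origin: centre of the underside; z up out of the dial
- meter_b: water meter (None if absent): blue pipe 120 mm long, 26 mm thick (31 mm rings at its ends) along x, axis 22 mm above the flat underside; in its middle a flat foot 62 mm across, 8 mm high, a round body 54 mm across up to 48 mm, then a black dial head 56 mm across, white dial on top at 84 mm; 550 g. Origin: centre of the underside; z up out of the dial
- meter_c: water meter (None if absent): blue pipe 120 mm long, 26 mm thick (31 mm rings at its ends) along x, axis 22 mm above the flat underside; in its middle a flat foot 62 mm across, 8 mm high, a round body 54 mm across up to 48 mm, then a black dial head 56 mm across, white dial on top at 84 mm; 550 g. Origin: centre of the underside; z up out of the dial
- blank_a: blanking spool, the stand-in for a missing meter, one of three; they start in the bays: the same 120 mm blue pipe (26 mm thick, along x, axis 22 mm above the underside) with a plain rectangular block 44 (x) x 40 (y) mm in its middle, top at 60 mm, on a flat foot 60 x 52 x 8 mm, and no dial; 500 g. Origin: centre of its underside
- blank_b: blanking spool, the stand-in for a missing meter, one of three; they start in the bays: the same 120 mm blue pipe (26 mm thick, along x, axis 22 mm above the underside) with a plain rectangular block 44 (x) x 40 (y) mm in its middle, top at 60 mm, on a flat foot 60 x 52 x 8 mm, and no dial; 500 g. Origin: centre of its underside
- blank_c: blanking spool, the stand-in for a missing meter, one of three; they start in the bays: the same 120 mm blue pipe (26 mm thick, along x, axis 22 mm above the underside) with a plain rectangular block 44 (x) x 40 (y) mm in its middle, top at 60 mm, on a flat foot 60 x 52 x 8 mm, and no dial; 500 g. Origin: centre of its underside
- tray_in (a point): centre of the inner floor (5 mm above the bench) of the shallow grey spool tray, 170 (x) x 260 mm (y) outside, walls 5 mm thick and 25 mm high; it holds three spools side by side along y, pipes along x
- rig: the grey and steel test rig, fixed: base plate 12 mm thick; x axis runs from the clamp (robot side) to the fixed grey header block (62 mm high) at the far end; bays lie side by side along y. Origin: under the middle bay's centre, at bench level
- bay0 (a point): left (+y) bay: point on the base plate, 12 mm above the bench, where the centre of a meter's or spool's underside belongs, pipe along x (either way round). The pipe drops between two pairs of prongs 41 mm before and behind the point (slot 35 mm wide, prongs 8 mm thick, 34 mm high); bays 95 mm apart; a header nozzle lies 66 mm beyond the point
- bay1 (a point): middle bay: point on the base plate, 12 mm above the bench, where the centre of a meter's or spool's underside belongs, pipe along x (either way round). The pipe drops between two pairs of prongs 41 mm before and behind the point (slot 35 mm wide, prongs 8 mm thick, 34 mm high); bays 95 mm apart; a header nozzle lies 66 mm beyond the point
- bay2 (a point): right (-y) bay: point on the base plate, 12 mm above the bench, where the centre of a meter's or spool's underside belongs, pipe along x (either way round). The pipe drops between two pairs of prongs 41 mm before and behind the point (slot 35 mm wide, prongs 8 mm thick, 34 mm high); bays 95 mm apart; a header nozzle lies 66 mm beyond the point
- clamp (a joint): clamp carriage of the rig, a grey crossbar with three brass nozzles on a slide along the rig's x: 0 fully drawn back (nozzles 111 mm from the bay centres), 0.045 m fully home (66 mm), as at the start; home from 0.040, drawn back below 0.015. Slides with about 3 N and stays where left
- lock (a joint): turn of the black T-handle on the clamp carriage, counter-clockwise from above: about 0 open (its bar lies along the rig's x), 1.3 rad fully locked (end stop), as at the start; locked from 1.1, open below 0.4. Turns with about 0.1 N m and stays
- lock_grip (a point): grip point of the black T-handle: on its turning axis, inside the bar (75 mm long along this point's x axis, 14 mm thick, 34 mm high: from 20 mm below to 14 mm above this point; the carriage's top is 36 mm below it). The handle rides on the clamp carriage, which is pushed along by it
- key_small (a joint): travel of the small round key, 18 mm across: 0 released, 0.007 m fully down (about 5 N), counts as pressed from 0.005; springs back
- key_small_top (a point): centre of the top face of the small round key, 18 mm across; about 79 mm above the bench; keys stand in a row 60 mm apart on top of the grey control box (200 x 85 mm), in any order
- key_square (a joint): travel of the square key, 27 mm wide: 0 released, 0.007 m fully down (about 5 N), counts as pressed from 0.005; springs back
- key_square_top (a point): centre of the top face of the square key, 27 mm wide; about 79 mm above the bench; keys stand in a row 60 mm apart on top of the grey control box (200 x 85 mm), in any order
- key_large (a joint): travel of the large round mushroom key, 42 mm across: 0 released, 0.007 m fully down (about 5 N), counts as pressed from 0.005; springs back
- key_large_top (a point): centre of the top face of the large round mushroom key, 42 mm across; about 79 mm above the bench; keys stand in a row 60 mm apart on top of the grey control box (200 x 85 mm), in any order
- stamp: black office stamp, 45 x 35 x 65 mm, bystander; origin under its centre
- pen_pot: white pot with pens, 80 mm across, 100 mm high, bystander; origin under its centre
- wrench: steel wrench 180 mm long, bystander; origin near its middle
- coupling: brass coupling ring 52 mm across, 30 mm high, bystander; origin under its centre
Not all that is in view belongs to the job. Leave any green look-alike of the meter_a alone.

How it is judged:
By the outcome, as a careful person would: the job done as asked, in the order asked, and still so for the second after the job is handed in, with the robot touching nothing.
Of meter_a, meter_b, meter_c only 2 to 3 are there at a start; the rules pass over those that are not, and their reading is None.
At some moment in a run one of meter_a, meter_b, meter_c, blank_a, blank_b, blank_c may be knocked a few centimetres aside while the robot is not near it.
It also fails if it takes over 210 s, if anything falls off the work surface, if the arm or the gripper's body presses on something with over 40 N, if the wrist force passes 120 N, or if a joint passes its speed limit or range.

ROBOT

A 6-joint arm with a two-finger parallel gripper is mounted at the origin on the work surface. World frame = base frame: x ahead of the robot, y to its left, z up, the work surface at z = 0. Lengths are in m, angles in rad, forces in N, time in s.
With the tool pointing down it reaches from about 0.3 to 0.875 m from the base axis. Payload 6.4 kg.
Tool frame: the origin (TCP) lies midway between the tips of the shut fingers; the grasp point (between the pads) lies 19 mm behind it; z points along the fingers, y is the line along which they close (so a half turn about z gives the same grasp; the last joint's range is limited). The gripper opens to 85 mm and grips with 20 to 120 N. Pads are 22 mm wide; open, the fingers measure 114 mm over their backs; the gripper's body (76 mm by 85 mm) begins 54 mm behind the grasp point. The pads swing forward as they close: fully open they stand 13 mm farther back than shut.
Start: joints at [-1.314, 0.181, 1.607, -0, 1.354, -0.206], TCP at [0.257, -0.515, 0.231] pointing down, gripper open.
Joint ranges: [-2.99, 2.99], [-0.89, 2.07], [0.3, 2.58], [-1.14, 4.28], [0, 2.63], [-3.12, 3.12]. Speed limits (rad/s): [2.57, 2.57, 3.01, 3.14, 3.14, 3.14].

INTERFACE

Orientations are given as a unit quaternion [w, x, y, z].
In Python, from bench import * gives the robot as it stands.
- The arm moves only by the tool play_rows, never from a script. Its argument "plan" is a list of rows, each a list of 3 entries, a list of its own where there are three numbers: the finger opening in mm, from 0 to 85.4, then the shift along the tool's x, y, z normalised to -1 to 1, where 1 is 40 cm, then the turn about the tool's z normalised to -1 to 1, where 1 is pi rad. A call has 1 to 10 rows; each row is the pose to reach, as a shift and turn from the pose commanded when the call began, along the tool's axes at that moment, turning the shorter way round; what a row does not reach only later rows make up. A row lasts 1/10 s, in which the tool goes at most 50 mm and 8.59 degrees, less where a joint would pass 70% of its speed; a pose out of reach is approached as far as the arm can. A call with a number of a shift or a turn outside -1 to 1 is refused whole. A call with a gripper value outside its range is refused whole. The fingers move at their own pace and stop on an object; the grip force is fixed at half the most. Time passes only in rows, so rows that repeat a pose let the fingers close. It gives the time, the measured TCP pose, the force, the opening and the grip force at its end, in the units of the state.
- get_obs(): the state, without advancing time (a new reading comes with each control period).
- camera(name): name is "scene" or "side" or "wrist"; returns a dict with "image" (480x640x3 uint8, red, green, blue), "range_z" (480x640 float32, m along the optical axis (not along the pixel's ray), 0 where there is no reading), "intrinsics" (3x3 intrinsics, pixels), "rvec" (rotation vector, rad) and "tvec" (3), from world to camera coordinates, as OpenCV has them; the wrist camera has in their place "T_tool_cam" (4x4, takes a point from camera to tool coordinates, whose origin is the TCP and whose axes are the flange's). Camera axes: x right, y down, z forward; pixel columns grow to the right and rows downward; lengths in m; the calibration is good to about 2 mm. A picture is of the moment at which its call begins: read the wrist's pose just before it.
- hand_in(): hands the job in; it is judged then, once.
Trained networks look in a picture, given as the dict that the camera call returned (one of the last four; its "shot" number tells which), for a name from the list of things; names that differ only in an ending like _2 or _b are one class to them, and where a whole thing is asked for, a point or a joint stands for the part that bears it (a point fixed in the world has none). Each returns a list of dicts, best first, with "conf" (0 to 1); they miss things now and then, are a little off and sometimes report something else, mostly with a low value. They report only what shows in the picture. A call takes as long as a camera call. They do not tell look-alikes from the thing itself.
- search_frame(picture, label): "rect" ([centre column, centre row, width, height] in pixels, round what is visible of it).
- masks_of(picture, label): "mask" (480x640 bool, what is visible of it) and "rect" ([centre column, centre row, width, height] in pixels, round what is visible of it).
The state is a dict: "time_s": time; "q": joint angles; "dq": joint speeds; "joint_efforts": joint torques, N m; "eef_pos": TCP position; "eef_rot": TCP orientation; "wrist_force": force on the tool from outside, world axes, zero at the start; "torque": the same for the moment, N m; "opening": opening from 0.0 (shut) to 1.0 (fully open); "grasp_force": force on a finger pad.
Only numpy, scipy, OpenCV 4.12 (cv2) and the standard library are available. Lean on these libraries where they do the work, as an engineer would, in place of code of your own. Each camera call takes 0.05 s, during which the arm holds its last target. There are 200 camera calls.

## Working session

There is one attempt and no reset: what is moved stays moved. The work goes in short steps, Python scripts to look and compute and a tool call to move; the robot and the scene stay as the last step left them, time stands still between calls to the robot, and variables do not carry over. Pictures are saved under pics/ and viewed, at most 17 in all, crops included, and the job is handed in when it is done.

Besides the shell and the picture viewer there is one more tool, called as a command line: name --argument value ..., lists and objects as JSON in quotes. play_rows: Moves the arm, as the interface text tells. Its arguments: {"type":"object","properties":{"plan":{"type":"array","items":{"type":"array"}}},"required":["plan"]}

```bash
ls; mkdir -p pics; python3 - <<'E'
from bench import *
import cv2,numpy as np
print(get_obs())
for n in ("scene","side"):
    p=camera(n); cv2.imwrite(f"pics/{n}0.png",p["image"][:,:,::-1]); np.savez(f"{n}0.npz",**{k:v for k,v in p.items()})
    print(n,p["intrinsics"].tolist(),p["rvec"],p["tvec"])
E
```

```text
pics
{'time_s': 0.0, 'q': array([-1.31432482e+00,  1.81542203e-01,  1.60798594e+00, -8.90672850e-06,
        1.35379801e+00, -2.06282711e-01]), 'dq': array([ 0.00049999,  0.0004206 ,  0.00010108,  0.00032788,  0.00182283,
       -0.0001592 ]), 'joint_efforts': array([ 9.39504457e-05, -4.44881022e+01, -3.51335299e+01, -3.56236369e-04,
        9.07746231e-03,  1.01372282e-05]), 'eef_pos': array([ 0.25656992, -0.513979  ,  0.23039416]), 'eef_rot': array([-8.66369732e-04,  9.73350936e-01,  2.29319001e-01, -2.60950510e-05]), 'wrist_force': array([-0.09890272,  0.17796431, -0.41873385]), 'torque': array([5.48025175e-02, 8.43314015e-07, 6.47638105e-03]), 'grasp_force': 0.0, 'opening': 0.9992043927656751}
scene [[570.1725464479013, 0.0, 313.23486311915207], [0.0, 570.1725464479013, 243.8960910758621], [0.0, 0.0, 1.0]] [ 1.85764732  1.19497624 -0.65340308] [-0.25321769 -0.19952347  1.82846474]
side [[451.4514429088553, 0.0, 325.5480896379653], [0.0, 451.4514429088553, 244.28871716332964], [0.0, 0.0, 1.0]] [ 0.26320593 -2.69553995  1.42904957] [0.54629971 0.10250648 1.00674676]
```

View pics/scene0.png

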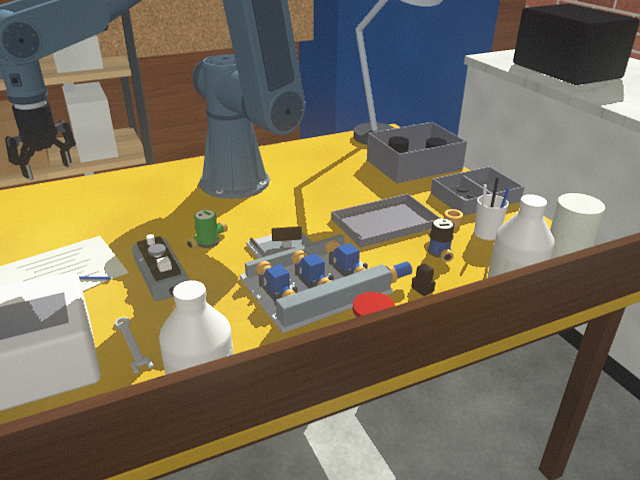

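View pics/side0.png

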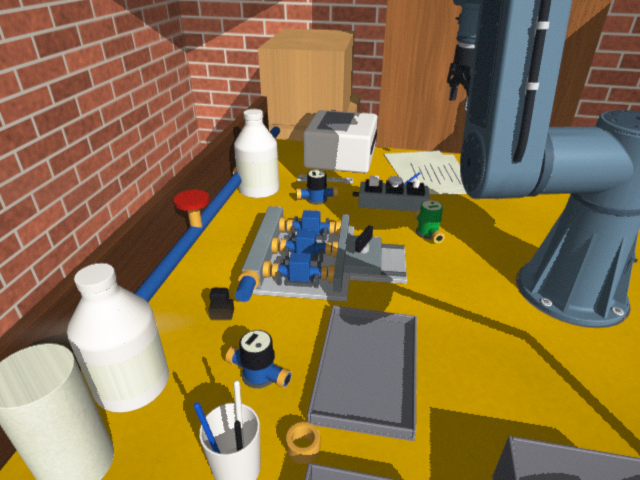

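The scene view shows the rig at about (315,275), tray (390,215), control box (158,262), a blue meter (441,240), the green look-alike (207,228), wrench (133,345), stamp (424,280) and pot (490,215), plus bins at (415,150) and (475,190). The side view shows two blue meters at (257,360) and (317,187), with the green one at (430,220).

```bash
cat > h.py <<'E'
from bench import *
import cv2,numpy as np
from scipy.spatial.transform import Rotation as R
def rot(o): q=o["eef_rot"]; return R.from_quat([q[1],q[2],q[3],q[0]]).as_matrix()
def snap(name):
    o=get_obs(); p=camera(name); K=p["intrinsics"]; z=p["range_z"]
    v,u=np.mgrid[0:480,0:640]
    c=np.stack([(u-K[0,2])/K[0,0]*z,(v-K[1,2])/K[1,1]*z,z],-1)
    if name=="wrist":
        T=p["T_tool_cam"]; Rt=rot(o); A=Rt@T[:3,:3]; b=Rt@T[:3,3]+o["eef_pos"]
    else:
        Rm=cv2.Rodrigues(np.array(p["rvec"]))[0]; A=Rm.T; b=-Rm.T@np.array(p["tvec"]).ravel()
    W=c@A.T+b; W[z<=0]=np.nan
    p["W"]=W; p["A"]=A; p["b"]=b
    return p
def ray(p,u,v):
    K=p["intrinsics"]; d=p["A"]@np.array([(u-K[0,2])/K[0,0],(v-K[1,2])/K[1,1],1]); return p["b"],d
def px(p,X):
    K=p["intrinsics"]; c=p["A"].T@(np.asarray(X)-p["b"]); return (K@c/c[2])[:2]
def save(p,name,crop=None):
    im=p["image"][:,:,::-1]
    if crop: a,b,c,d=crop; im=im[b:d,a:c]
    cv2.imwrite("pics/"+name,im)
E
python3 - <<'E'
from h import *
np.set_printoptions(precision=3,suppress=True)
for n in ("scene","side"):
    p=snap(n)
    for l in ["meter_a","blank_a","lock_grip","clamp","key_small","key_square","key_large","rig","stamp","pen_pot","coupling","wrench"]:
        for d in masks_of(p,l)[:5]:
            if d["conf"]<.2: continue
            w=p["W"][d["mask"]]; w=w[~np.isnan(w[:,0])]
            print(n,l,round(d["conf"],2),np.round(d["rect"]),np.median(w,0),np.percentile(w,5,axis=0),np.percentile(w,95,axis=0)) if len(w) else print(n,l,d["conf"],"nodepth")
    if n=="side": W=p["W"]; print(W[400,360],W[320,330],W[320,400],W[425,320],W[420,405]) 
    else: print([p["W"][v,u] for u,v in [(415,150),(398,145),(436,143),(390,215),(475,190)]])
E
```

```text
scene meter_a 0.8 [442. 240.  25.  43.] [0.628 0.343 0.05 ] [0.596 0.332 0.008] [0.667 0.373 0.086]
scene blank_a 0.94 [276. 282.  34.  32.] [ 0.628 -0.1    0.051] [ 0.567 -0.114  0.019] [ 0.664 -0.075  0.073]
scene blank_a 0.83 [310. 271.  33.  36.] [ 0.62  -0.01   0.049] [ 0.554 -0.023  0.019] [0.655 0.017 0.073]
scene blank_a 0.68 [350. 260.  38.  33.] [0.611 0.085 0.049] [0.549 0.072 0.018] [0.648 0.112 0.074]
scene lock_grip 0.65 [286. 236.  30.  25.] [ 0.475 -0.013  0.07 ] [ 0.462 -0.044  0.041] [0.485 0.019 0.087]
scene clamp 0.6 [296. 251. 101.  53.] [ 0.518 -0.022  0.047] [ 0.453 -0.128  0.026] [0.542 0.094 0.082]
scene key_square 0.5 [164. 266.  12.  13.] [ 0.488 -0.319  0.075] [ 0.474 -0.331  0.062] [ 0.494 -0.307  0.081]
scene key_large 0.61 [164. 263.  15.  16.] [ 0.487 -0.321  0.073] [ 0.459 -0.333  0.058] [ 0.493 -0.307  0.081]
scene key_large 0.45 [159. 250.  20.  13.] [ 0.426 -0.323  0.078] [ 0.403 -0.34   0.064] [ 0.438 -0.307  0.081]
scene rig 0.86 [326. 278. 171. 110.] [ 0.68  -0.026  0.041] [ 0.462 -0.134  0.009] [0.733 0.141 0.064]
scene rig 0.4 [286. 236.  31. 
[... 2535 characters left out ...]
p 0.89 [222. 307.  24.  30.] [0.725 0.24  0.031] [0.708 0.217 0.006] [0.745 0.247 0.064]
side stamp 0.28 [320. 256. 167.  93.] [0.546 0.043 0.034] [ 0.393 -0.087  0.008] [0.707 0.161 0.062]
side pen_pot 0.69 [229. 431.  66.  99.] [0.585 0.537 0.074] [0.552 0.497 0.011] [0.621 0.569 0.136]
side coupling 0.63 [304. 444.  34.  43.] [0.499 0.49  0.025] [0.477 0.463 0.003] [0.519 0.507 0.03 ]
side wrench 0.56 [320. 254. 169.  95.] [0.543 0.044 0.034] [ 0.392 -0.084  0.008] [0.706 0.162 0.062]
side wrench 0.47 [326. 180.  52.   5.] [ 0.61  -0.427  0.005] [ 0.562 -0.441  0.   ] [ 0.717 -0.407  0.009]
[0.424 0.383 0.006] [0.505 0.225 0.024] [0.369 0.183 0.011] [0.481 0.441 0.003] [0.348 0.405 0.003]
```

```bash
cat >> h.py <<'E'
def yaw(o=None):
    M=rot(o or get_obs()); return np.arctan2(M[1,0],M[0,0])
def go(*wps):
    "wps: (x,y,z,yaw or None, [mod pi allowed]) -> rows in the move units from the present pose"
    o=get_obs(); M=rot(o); y0=yaw(o)
    for w in wps:
        s=M.T@(np.array(w[:3])-o["eef_pos"])/0.4
        if w[3] is None: t=0
        else: t=((w[3]-y0+np.pi)%(2*np.pi)-np.pi); 
        print(np.round(w,3).tolist() if w[3] is not None else w,"->",[round(float(a),3) for a in s],"turn",round(float(-t/np.pi),3), "dist mm",round(float(np.linalg.norm(s)*400)))
    print("now",np.round(o["eef_pos"],4),"yaw",round(float(y0),3),"t",round(o["time_s"],2),"q6",round(float(o["q"][5]),2),"open",round(o["opening"]*85.4,1),"gf",round(float(o["grasp_force"]),1),"F",np.round(o["wrist_force"],1))
E
python3 -c "
from h import *
go((0.42,-0.25,0.42,0.1),(0.42,0.05,0.42,0.1)); p=snap('wrist'); print(p['T_tool_cam'],p['intrinsics'])"
```

```text
[0.42, -0.25, 0.42, 0.1] -> [0.66, -0.409, -0.472] turn 0.115 dist mm 364
[0.42, 0.05, 0.42, 0.1] -> [0.995, -1.081, -0.472] turn 0.115 dist mm 617
now [ 0.2567 -0.5145  0.2313] yaw 0.463 t 1.4 q6 -0.21 open 85.1 gf 0.0 F [-0.1 -0.5 -1. ]
[[ 1.39291321e-03 -9.57405778e-01 -2.88742510e-01  7.22528452e-02]
 [ 9.99998694e-01  1.57033662e-03 -3.82825377e-04  3.51135065e-05]
 [ 8.19942165e-04 -2.88741599e-01  9.57406714e-01 -1.42574173e-01]
 [ 0.00000000e+00  0.00000000e+00  0.00000000e+00  1.00000000e+00]] [[402.25955476   0.         310.8461519 ]
 [  0.         402.25955476 232.88939521]
 [  0.           0.           1.        ]]
```

play_rows --plan '[[85,[0.08,-0.05,-0.06],0.02],[85,[0.16,-0.1,-0.12],0.04],[85,[0.24,-0.15,-0.18],0.05],[85,[0.32,-0.2,-0.24],0.07],[85,[0.4,-0.25,-0.3],0.08],[85,[0.48,-0.3,-0.35],0.1],[85,[0.56,-0.35,-0.4],0.115],[85,[0.63,-0.4,-0.45],0.115],[85,[0.66,-0.41,-0.47],0.115],[85,[0.66,-0.41,-0.47],0.115]]'

```text
time_s: 2.45
eef_pos: [0.4209, -0.2493, 0.4207]
eef_rot: [0.001, 0.999, 0.052, 0.001]
wrist_force: [-0.3, -0.4, -0.6]
opening: 0.994
grasp_force: 0.0
```

```bash
python3 - <<'E'
from h import *
np.set_printoptions(precision=3,suppress=True)
go((0.42,0.15,0.42,0.1))
p=snap("wrist"); save(p,"w1.png")
for l in ["meter_a","blank_a","lock_grip","key_small","key_square","key_large","rig","clamp"]:
    for d in masks_of(p,l)[:4]:
        if d["conf"]<.2: continue
        w=p["W"][d["mask"]]; w=w[~np.isnan(w[:,0])]
        print(l,round(d["conf"],2),np.round(d["rect"]),np.median(w,0),np.percentile(w,3,axis=0),np.percentile(w,97,axis=0)) if len(w) else 0
E
```

```text
[0.42, 0.15, 0.42, 0.1] -> [0.102, -0.993, -0.0] turn 0.001 dist mm 399
now [ 0.421 -0.249  0.421] yaw 0.104 t 2.45 q6 0.69 open 84.9 gf 0.0 F [-0.3 -0.4 -0.6]
meter_a 0.61 [368.  24.  46.  44.] [ 0.61  -0.303  0.034] [ 0.582 -0.324  0.003] [ 0.624 -0.275  0.079]
meter_a 0.61 [251. 243.  88.  55.] [ 0.326 -0.181  0.071] [ 0.288 -0.227  0.006] [ 0.346 -0.127  0.086]
meter_a 0.58 [112. 113.  71.  36.] [ 0.47  -0.015  0.085] [ 0.453 -0.047  0.043] [0.482 0.02  0.087]
blank_a 0.98 [193.  26.  50.  51.] [ 0.585 -0.101  0.045] [ 0.552 -0.118  0.018] [ 0.603 -0.074  0.072]
blank_a 0.77 [114.  26.  61.  45.] [ 0.577 -0.011  0.045] [ 0.544 -0.026  0.018] [0.595 0.014 0.072]
lock_grip 0.67 [113. 113.  74.  39.] [ 0.469 -0.015  0.085] [ 0.454 -0.047  0.046] [0.482 0.021 0.087]
key_small 0.74 [365. 231.  20.  17.] [ 0.358 -0.325  0.079] [ 0.35  -0.334  0.066] [ 0.365 -0.318  0.08 ]
key_square 0.6 [110. 113.  70.  36.] [ 0.47  -0.015  0.085] [ 0.454 -0.047  0.044] [0.482 0.02  0.087]
key_square 0.38 [194.  27.  47.  53.] [ 0.585 -0.101  0.045] [ 0.552 -0.118  0.018] [ 0.603 -0.075  0.072]
key_large 0.69 [370. 183.  37.  33.] [ 0.417 -0.322  0.079] [ 0.399 -0.34   0.076] [ 0.435 -0.304  0.08 ]
key_large 0.37 [123.  96. 246. 191.] [ 0.508 -0.022  0.023] [ 0.378 -0.14   0.01 ] [0.591 0.122 0.083]
rig 0.94 [122.  96. 244. 192.] [ 0.508 -0.023  0.027] [ 0.379 -0.139  0.01 ] [0.591 0.12  0.083]
rig 0.54 [  4. 181.   8.  32.] [0.352 0.178 0.003] [ 0.338  0.177 -0.001] [0.375 0.179 0.008]
clamp 0.81 [119.  96. 233. 101.] [ 0.498 -0.017  0.038] [ 0.431 -0.121  0.032] [0.538 0.104 0.086]
clamp 0.26 [195.  27.  50.  50.] [ 0.584 -0.101  0.045] [ 0.552 -0.118  0.014] [ 0.603 -0.074  0.072]
```

View pics/w1.png

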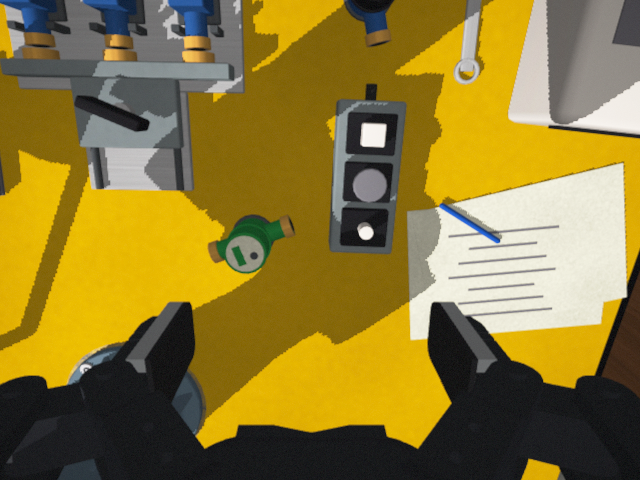

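The wrist view shows the square key (373,134), mushroom (370,184), small key (366,231), the handle bar from (80,100) to (147,126), the green look-alike (248,245) and the blue meter (368,20).

play_rows --plan '[[85,[0.03,-0.12,-0.01],0],[85,[0.06,-0.24,-0.02],0],[85,[0.1,-0.36,-0.03],0],[85,[0.13,-0.48,-0.04],0],[85,[0.16,-0.6,-0.05],0],[85,[0.2,-0.72,-0.06],0],[85,[0.24,-0.84,-0.07],0],[85,[0.28,-0.96,-0.07],0],[85,[0.3,-1,-0.07],0],[85,[0.3,-1,-0.07],0]]'

```text
time_s: 3.9
eef_pos: [0.4987, 0.1625, 0.4466]
eef_rot: [-0.0, 0.999, 0.053, -0.001]
wrist_force: [-0.5, -0.4, 0.1]
opening: 0.996
grasp_force: 0.0
```

```bash
python3 - <<'E'
from h import *
np.set_printoptions(precision=3,suppress=True)
go((0.42,0.15,0.42,0.1))
p=snap("wrist"); save(p,"w2.png"); np.save("w2W.npy",p["W"])
for l in ["meter_a","blank_a","lock_grip","rig","clamp"]:
    for d in masks_of(p,l)[:4]:
        if d["conf"]<.2: continue
        w=p["W"][d["mask"]]; w=w[~np.isnan(w[:,0])]
        if len(w)==0: continue
        print(l,round(d["conf"],2),np.round(d["rect"]),np.median(w,0),np.percentile(w,3,axis=0),np.percentile(w,97,axis=0))
        zt={"meter_a":(.077,.09),"blank_a":(.066,.078),"lock_grip":(.08,.09)}.get(l)
        if zt:
            t=w[(w[:,2]>zt[0])&(w[:,2]<zt[1])]
            if len(t)>10: r=cv2.minAreaRect(t[:,:2].astype(np.float32)*1000); print("   top",len(t),np.mean(t,0),r)
        if l=="meter_a" and len(w)>50:
            t=w[(w[:,2]>.01)&(w[:,2]<.045)]; r=cv2.minAreaRect(t[:,:2].astype(np.float32)*1000); print("   pipe",r)
E
```

```text
[0.42, 0.15, 0.42, 0.1] -> [-0.199, 0.01, 0.067] turn 0.002 dist mm 84
now [0.499 0.163 0.447] yaw 0.105 t 3.9 q6 1.55 open 85.0 gf 0.0 F [-0.5 -0.4  0.1]
meter_a 0.7 [516. 314.  83.  58.] [ 0.325 -0.164  0.05 ] [ 0.292 -0.222  0.005] [ 0.347 -0.123  0.086]
   top 1162 [ 0.318 -0.174  0.084] ((315.7423400878906, -176.5269775390625), (55.22393035888672, 54.91151428222656), 54.815521240234375)
   pipe ((321.5937805175781, -172.88198852539062), (41.4036750793457, 120.99565887451172), 25.24726676940918)
meter_a 0.66 [166.  64.  70. 102.] [0.607 0.351 0.07 ] [0.556 0.332 0.007] [0.658 0.382 0.086]
   top 1926 [0.607 0.358 0.085] ((607.1300659179688, 358.8016052246094), (53.22195816040039, 54.22555923461914), 71.78218078613281)
   pipe ((604.9606323242188, 353.2338562011719), (43.28517150878906, 119.58151245117188), 72.96878814697266)
meter_a 0.55 [634. 102.  10.  36.] [ 0.632 -0.271  0.007] [ 0.615 -0.282  0.001] [ 0.652 -0.266  0.012]
   pipe ((632.82275390625, -271.9224548339844), (22.648700714111328, 3.291844367980957), 19.505517959594727)
blank_a 0.86 [515.  99.  56.  98.] [ 0.612 -0.
[... 327 characters left out ...]
3.9391479492188, 0.16278076171875), (43.99624252319336, 40.37706756591797), 4.3139824867248535)
blank_a 0.78 [369.  97.  44. 101.] [0.596 0.099 0.048] [0.54  0.077 0.018] [0.651 0.12  0.073]
   top 1231 [0.596 0.096 0.071] ((595.6123046875, 95.91381072998047), (43.03778839111328, 40.06757736206055), 6.160494804382324)
rig 0.92 [430. 133. 290. 266.] [0.587 0.011 0.035] [ 0.388 -0.126  0.01 ] [0.71  0.152 0.063]
clamp 0.68 [439. 189. 198.  85.] [ 0.498 -0.004  0.037] [ 0.431 -0.115  0.033] [0.539 0.107 0.085]
clamp 0.51 [440. 208.  58.  34.] [ 0.471 -0.008  0.085] [ 0.455 -0.044  0.036] [0.484 0.025 0.087]
clamp 0.48 [38. 63. 68. 74.] [0.585 0.503 0.058] [0.552 0.493 0.007] [0.618 0.563 0.113]
```

View pics/w2.png

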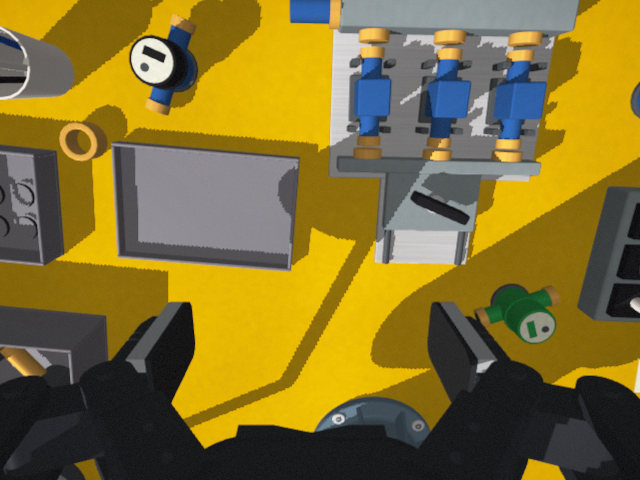

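The view shows blanks at (369,97), (444,99), (515,99), the blue meter (160,62) with coupling (82,141) beside it, the tray at (205,205), the T-handle bar (440,207) and the green look-alike (525,315). The deep bin at lower left has something brass in it at (22,360), so I check for a third meter there.

play_rows --plan '[[85,[-0.06,-0.1,0],0],[85,[-0.12,-0.2,0],0],[85,[-0.18,-0.3,0],0],[85,[-0.24,-0.4,0],0],[85,[-0.3,-0.5,0],0],[85,[-0.36,-0.6,0],0],[85,[-0.42,-0.7,0],0],[85,[-0.48,-0.77,0],0],[85,[-0.5,-0.78,0],0]]'

```text
time_s: 5.1
eef_pos: [0.266, 0.4517, 0.4474]
eef_rot: [-0.0, 0.999, 0.052, -0.0]
wrist_force: [-0.3, 0.1, -0.2]
opening: 0.997
grasp_force: 0.0
```

```bash
python3 - <<'E'
from h import *
np.set_printoptions(precision=3,suppress=True)
W=np.load("w2W.npy")
for z in [(.02,.03)]:
    s=W[130:285,100:312].reshape(-1,3); s=s[(s[:,2]>z[0])&(s[:,2]<z[1])]; print("tray",len(s),cv2.minAreaRect(s[:,:2].astype(np.float32)*1000),np.median(s[:,2]))
print("floor",np.nanmedian(W[180:240,150:270].reshape(-1,3),axis=0))
s=W[190:225,405:475].reshape(-1,3); s=s[(s[:,2]>.08)&(s[:,2]<.09)]; print("bar",len(s),cv2.minAreaRect(s[:,:2].astype(np.float32)*1000))
go((0.4705,-0.0115,0.2,1.39))
p=snap("wrist"); save(p,"w3.png")
for d in masks_of(p,"meter_a")[:4]:
    w=p["W"][d["mask"]]; print(round(d["conf"],2),np.round(d["rect"]),np.nanmedian(w,0))
E
```

```text
tray 2271 ((419.44915771484375, 316.6856384277344), (170.41683959960938, 275.54693603515625), 1.210451364517212) 0.024436861141301724
floor [0.415 0.306 0.005]
bar 621 ((468.4662170410156, -9.881389617919922), (74.04792022705078, 14.112695693969727), 72.94526672363281)
[0.47, -0.012, 0.2, 1.39] -> [0.388, 1.205, 0.617] turn -0.409 dist mm 564
now [0.266 0.452 0.447] yaw 0.104 t 5.1 q6 2.28 open 85.1 gf 0.0 F [-0.3  0.1 -0.2]
```

View pics/w3.png

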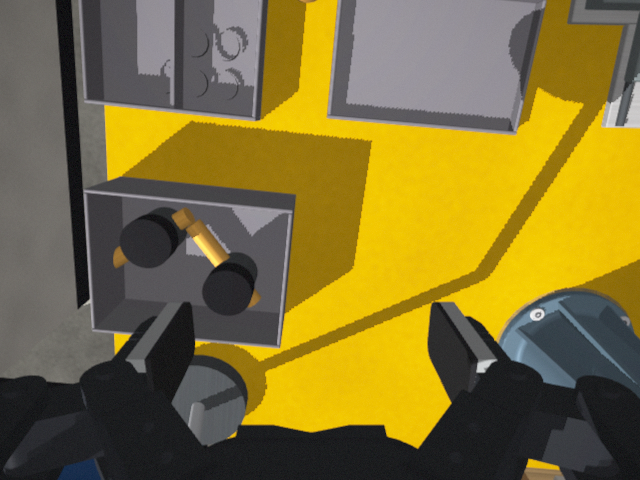

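The bin holds only brass-pipe objects with black heads at (148,240) and (230,285). They have no blue pipe and no white dial, so they aren't meters.

Things that could be taken for a meter:
- **Green look-alike:** w2 (525,315). Not wanted.
- **Bin parts:** w3 (148,240) and (230,285). Not wanted.
- **Blue meters with a white dial:** w2 (160,62), and side (317,187), which is also w1 (368,20). Both wanted.

There are two meters, so they go in bay0 and bay2, and the middle spool stays. The handle comes first.

play_rows --plan '[[85,[0.387,1,0.5],-0.39],[85,[0.387,1,0.5],-0.39],[85,[0.387,1,0.5],-0.39],[85,[0.387,1,0.5],-0.39],[60,[0.387,1,0.5],-0.39],[60,[0.387,1,0.5],-0.39],[60,[0.387,1,0.5],-0.39],[60,[0.387,1,0.5],-0.39],[60,[0.387,1,0.5],-0.39],[60,[0.387,1,0.5],-0.39]]'

```text
time_s: 6.2
eef_pos: [0.4537, 0.0842, 0.2575]
eef_rot: [0.001, 0.787, 0.616, 0.001]
wrist_force: [0.8, 0.5, 0.1]
opening: 0.702
grasp_force: 0.0
```

```bash
python3 - <<'E'
from h import *
go((0.4695,-0.0105,0.12,1.33),(0.4695,-0.0105,0.053,1.33))
p=snap("wrist"); save(p,"w4.png",(120,60,520,400))
for l in ("lock_grip","clamp"):
  for d in masks_of(p,l)[:2]:
    w=p["W"][d["mask"]]; w=w[(w[:,2]>.08)&(w[:,2]<.09)]
    if len(w)>20: print(l,d["conf"],d["rect"],len(w),w.mean(0),cv2.minAreaRect(w[:,:2].astype(np.float32)*1000))
E
```

```text
[0.47, -0.01, 0.12, 1.33] -> [-0.22, 0.094, 0.344] turn -0.001 dist mm 168
[0.47, -0.01, 0.053, 1.33] -> [-0.22, 0.094, 0.511] turn -0.001 dist mm 226
now [0.4537 0.0842 0.2575] yaw 1.328 t 6.2 q6 0.17 open 60.0 gf 0.0 F [0.8 0.5 0.1]
lock_grip 0.64 [351.4, 299.8, 29.1, 92.1] 1279 [ 0.46777802 -0.00818393  0.08521365] ((467.60589599609375, -10.211437225341797), (74.10273742675781, 14.140042304992676), 72.88848114013672)
clamp 0.71 [357.9, 238.9, 135.7, 219.2] 1278 [ 0.46778225 -0.00815362  0.08521452] ((467.60589599609375, -10.211437225341797), (74.10273742675781, 14.140042304992676), 72.88848114013672)
```

View pics/w4.png

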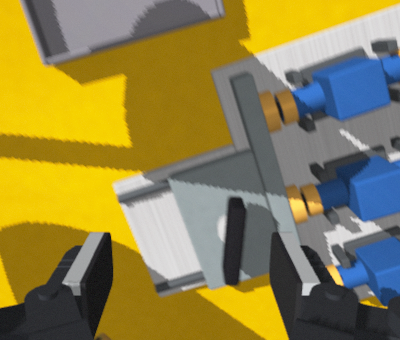

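The crop shows the handle bar at crop (234,240), clear between the fingers. Measured bar yaw is 1.272 rad, centre (0.468,-0.010), top at 85 mm.

play_rows --plan '[[60,[-0.11,0.046,0.1],0.018],[60,[-0.22,0.091,0.2],0.018],[60,[-0.22,0.091,0.3],0.018],[60,[-0.22,0.091,0.4],0.018],[60,[-0.22,0.091,0.51],0.018],[60,[-0.22,0.091,0.51],0.018],[0,[-0.22,0.091,0.51],0.018],[0,[-0.22,0.091,0.51],0.018],[0,[-0.22,0.091,0.51],0.018],[0,[-0.22,0.091,0.51],0.018]]'

```text
time_s: 7.35
eef_pos: [0.4695, -0.0071, 0.0566]
eef_rot: [0.002, 0.805, 0.593, 0.002]
wrist_force: [-0.7, -1.6, 6.9]
opening: 0.149
grasp_force: 59.5
```

```bash
python3 - <<'E'
from h import *
go((0.468,-0.010,0.053,0.09),(0.468-.046,-0.010-.004,0.053,0.09))
E
```

```text
[0.468, -0.01, 0.053, 0.09] -> [-0.008, -0.001, 0.009] turn 0.376 dist mm 5
[0.422, -0.014, 0.053, 0.09] -> [-0.052, -0.108, 0.008] turn 0.376 dist mm 48
now [ 0.4695 -0.0071  0.0566] yaw 1.271 t 7.35 q6 0.03 open 12.7 gf 59.5 F [-0.7 -1.6  6.9]
```

play_rows --plan '[[0,[0,0,0],0.045],[0,[0,0,0],0.09],[0,[0,0,0],0.135],[0,[0,0,0],0.18],[0,[0,0,0],0.225],[0,[0,0,0],0.27],[0,[0,0,0],0.315],[0,[0,0,0],0.36],[0,[0,0,0],0.376],[0,[0,0,0],0.376]]'

```text
time_s: 8.35
eef_pos: [0.471, -0.0105, 0.0567]
eef_rot: [0.004, 0.999, 0.044, 0.004]
wrist_force: [4.4, -15.9, -2.3]
opening: 0.153
grasp_force: 58.5
```

```bash
python3 - <<'E'
from h import *
o=get_obs();x,y,z=o["eef_pos"];print(o["torque"])
go((x-.046,y-.004,z,None))
E
```

```text
[-2.42650074 -0.24357073  0.01493342]
(np.float64(0.425012221821189), np.float64(-0.014508958494437845), np.float64(0.05665782240975162), None) -> [-0.115, -0.0, -0.001] turn 0.0 dist mm 46
now [ 0.471  -0.0105  0.0567] yaw 0.088 t 8.35 q6 1.21 open 13.0 gf 58.5 F [  4.4 -15.9  -2.3]
```

play_rows --plan '[[0,[-0.02,0.006,0],0],[0,[-0.04,0.006,0],0],[0,[-0.06,0.006,0],0],[0,[-0.08,0.006,0],0],[0,[-0.1,0.006,0],0],[0,[-0.116,0.006,0],0],[0,[-0.116,0.006,0],0]]'

```text
time_s: 9.05
eef_pos: [0.428, -0.0145, 0.0568]
eef_rot: [0.002, 0.999, 0.044, 0.009]
wrist_force: [22.2, 0.1, -14.8]
opening: 0.155
grasp_force: 60.9
```

play_rows --plan '[[40,[0,0,0],0],[40,[0,0,0],0],[40,[0,0,0],0],[40,[0,0,-0.1],0],[85,[0,0,-0.2],0],[85,[0,0,-0.3],0],[85,[0,0,-0.4],0],[85,[0,0,-0.45],0],[85,[0,0,-0.45],0]]'

```text
time_s: 9.95
eef_pos: [0.4227, -0.0135, 0.2371]
eef_rot: [0.001, 0.999, 0.045, 0.003]
wrist_force: [-0.2, -0.0, 0.2]
opening: 0.994
grasp_force: 0.0
```

```bash
python3 - <<'E'
from h import *
np.set_printoptions(precision=4,suppress=True)
go((0.596,0.096,.15,0.09),(0.596,0.096,.033,0.09))
p=snap("wrist"); save(p,"w5.png")
for l in ("blank_a","lock_grip","clamp"):
  for d in masks_of(p,l)[:3]:
    w=p["W"][d["mask"]]; zl=(.067,.076) if l=="blank_a" else (.08,.09); w=w[(w[:,2]>zl[0])&(w[:,2]<zl[1])]
    if len(w)>20: print(l,d["conf"],np.round(d["rect"]),len(w),w.mean(0),cv2.minAreaRect(w[:,:2].astype(np.float32)*1000))
E
```

```text
[0.596, 0.096, 0.15, 0.09] -> [0.455, -0.235, 0.22] turn -0.0 dist mm 223
[0.596, 0.096, 0.033, 0.09] -> [0.453, -0.235, 0.512] turn -0.0 dist mm 289
now [ 0.4227 -0.0135  0.2371] yaw 0.089 t 9.95 q6 1.17 open 84.9 gf 0.0 F [-0.2 -0.   0.2]
lock_grip 0.7 [313. 209.  29. 100.] 1748 [ 0.4255 -0.0147  0.0854] ((423.6607360839844, -15.061117172241211), (74.11152648925781, 13.7266263961792), 4.8779497146606445)
clamp 0.73 [312. 185. 335. 147.] 1779 [ 0.4253 -0.0147  0.0854] ((423.62786865234375, -15.063922882080078), (74.17752075195312, 13.7266263961792), 4.8779497146606445)
```

View pics/w5.png

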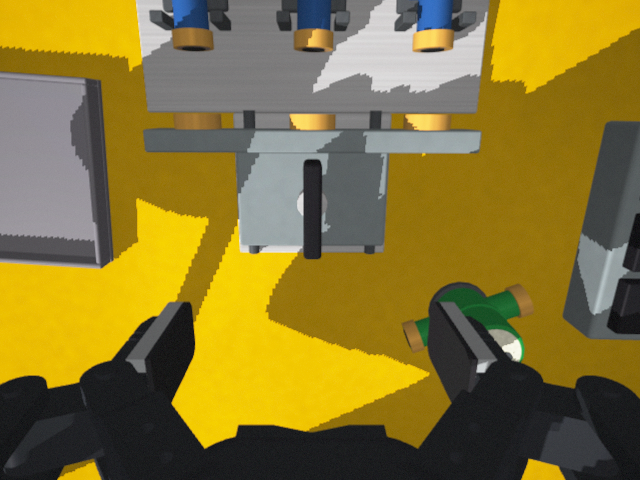

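The clamp is drawn back by about 44 mm and the bar at (313,208) lies along the rig's x, so it's unlocked. Next I take the spool from bay0.

play_rows --plan '[[70,[0.11,-0.06,0.03],0],[70,[0.22,-0.12,0.06],0],[70,[0.34,-0.18,0.1],0],[70,[0.454,-0.235,0.17],0],[70,[0.454,-0.235,0.29],0],[70,[0.454,-0.235,0.4],0],[70,[0.454,-0.235,0.51],0],[70,[0.454,-0.235,0.51],0],[70,[0.454,-0.235,0.51],0]]'

```text
time_s: 11.05
eef_pos: [0.592, 0.0968, 0.0282]
eef_rot: [-0.0, 0.999, 0.044, -0.002]
wrist_force: [-1.0, -0.7, 0.9]
opening: 0.821
grasp_force: 0.0
```

play_rows --plan '[[0,[0,0,0],0],[0,[0,0,0],0],[0,[0,0,0],0],[0,[0,0,0],0],[0,[0,0,-0.05],0],[0,[0,0,-0.12],0],[0,[0,0,-0.2],0],[0,[0,0,-0.25],0],[0,[0,0,-0.25],0]]'

```text
time_s: 11.95
eef_pos: [0.5961, 0.0967, 0.1342]
eef_rot: [0.0, 0.999, 0.044, 0.004]
wrist_force: [0.7, -0.6, -4.7]
opening: 0.465
grasp_force: 62.1
```

```bash
python3 - <<'E'
from h import *
W=np.load("w2W.npy")
s=W[130:285,100:303].reshape(-1,3); s=s[(s[:,2]>.021)&(s[:,2]<.029)]
h,xe,ye=np.histogram2d(s[:,0],s[:,1],bins=[np.arange(.32,.52,.01),np.arange(.17,.47,.01)])
print("x",np.round(h.sum(1)),"\ny",h.sum(0))
# rim edges: fit left/right/top/bottom
a=s[(s[:,0]>.48)]; print("far",np.polyfit(a[:,1],a[:,0],1)); a=s[s[:,0]<.36]; print("near",np.polyfit(a[:,1],a[:,0],1))
print(np.percentile(s[:,1],[1,99]))
go((0.415,0.27,.12,0.03),(0.415,0.36,.12,0.03),(0.415,0.36,.028,0.03))
E
```

```text
x [  0. 515. 152.  49.  48.  45.  55.  45.  54.  50.  54.  51.  53.  55.
  59.  52.  62. 162. 612.] 
y [ 77. 346.  50.  51.  51.  51.  48.  55.  51.  54.  52.  51.  53.  52.
  56.  49.  50.  54.  54.  51.  54.  52.  53.  50.  56.  50. 501.   1.
   0.]
far [-0.01578605  0.50537249]
near [-0.0104831   0.34273547]
[0.17880992 0.43867564]
[0.415, 0.27, 0.12, 0.03] -> [-0.413, -0.472, 0.032] turn 0.019 dist mm 251
[0.415, 0.36, 0.12, 0.03] -> [-0.393, -0.696, 0.032] turn 0.019 dist mm 320
[0.415, 0.36, 0.028, 0.03] -> [-0.395, -0.696, 0.262] turn 0.019 dist mm 337
now [0.5961 0.0967 0.1342] yaw 0.089 t 11.95 q6 1.45 open 39.7 gf 62.1 F [ 0.7 -0.6 -4.7]
```

play_rows --plan '[[0,[-0.055,-0.1,0],0.024],[0,[-0.11,-0.2,0],0.024],[0,[-0.17,-0.3,0],0.024],[0,[-0.22,-0.4,0],0.024],[0,[-0.28,-0.5,0.0],0.024],[0,[-0.34,-0.6,0.0],0.024],[0,[-0.384,-0.683,0.05],0.024],[0,[-0.384,-0.683,0.15],0.024],[0,[-0.384,-0.683,0.23],0.024],[0,[-0.384,-0.683,0.262],0.024]]'

```text
time_s: 12.95
eef_pos: [0.4128, 0.3542, 0.0242]
eef_rot: [0.002, 1.0, 0.008, -0.004]
wrist_force: [-33.5, -19.8, 80.3]
opening: 0.46
grasp_force: 72.6
```

play_rows --plan '[[0,[0,0,0.002],0],[60,[0,0,0.002],0],[60,[0,0,0.002],0],[60,[0,0,0],0],[60,[0,0,-0.1],0],[60,[0,0,-0.22],0],[60,[0,0,-0.34],0],[85,[0,0,-0.38],0],[85,[0,0,-0.38],0]]'

```text
time_s: 13.85
eef_pos: [0.4186, 0.3564, 0.1808]
eef_rot: [-0.002, 1.0, 0.007, 0.004]
wrist_force: [-0.0, 0.3, 0.4]
opening: 0.991
grasp_force: 0.0
```

```bash
cat > look.py <<'E'
from h import *
import sys
np.set_printoptions(precision=4,suppress=True)
def look(cam,fn=None,labels=("meter_a","blank_a"),n=4):
    p=snap(cam); 
    if fn: save(p,fn)
    for l in labels:
      for d in masks_of(p,l)[:n]:
        if d["conf"]<.25: continue
        w=p["W"][d["mask"]]; w=w[~np.isnan(w[:,0])]
        if len(w)<20: continue
        zt=np.percentile(w[:,2],97); t=w[w[:,2]>zt-.008]; t=t[t[:,2]<zt+.006]
        r=cv2.minAreaRect(t[:,:2].astype(np.float32)*1000); q=w[(w[:,2]>.006)&(w[:,2]<zt-.03)]
        print(cam,l,round(d["conf"],2),np.round(d["rect"]),"top z",round(float(np.median(t[:,2])),4),"c",np.round(r[0]),"s",np.round(r[1]),"a",round(r[2],1), "low",[np.round(k,1) for k in cv2.minAreaRect(q[:,:2].astype(np.float32)*1000)] if len(q)>20 else "")
    return p
E
python3 - <<'E'
from look import *
go((0.607,0.358,.15,None))
look("wrist","w6.png")
E
```

```text
(0.607, 0.358, 0.15, None) -> [0.47, 0.002, 0.08] turn 0.0 dist mm 191
now [0.4186 0.3564 0.1808] yaw 0.013 t 13.85 q6 2.05 open 84.6 gf 0.0 F [-0.   0.3  0.4]
wrist meter_a 0.64 [286.  15.  48.  30.] top z 0.0356 c [556. 376.] s [27. 15.] a 79.0 low 
wrist blank_a 0.63 [312. 220.  68. 164.] top z 0.0648 c [414. 355.] s [44. 40.] a 0.7 low [array([406.4, 354.5]), array([136.2,  52. ]), np.float64(1.1)]
wrist blank_a 0.6 [287.  16.  48.  31.] top z 0.0356 c [556. 376.] s [27. 15.] a 79.0 low
```

View pics/w6.png

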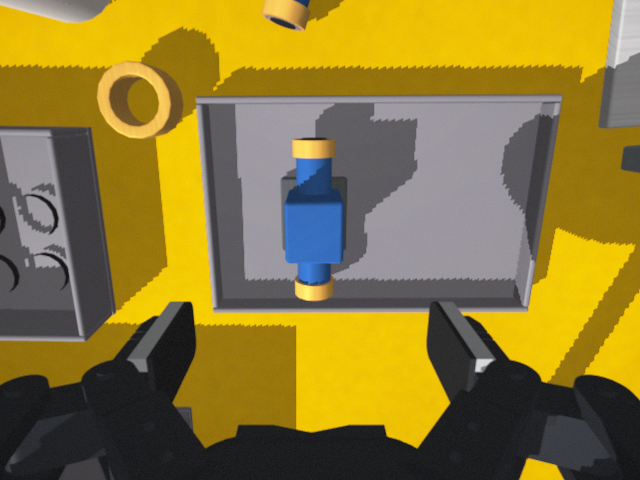

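The first spool stands in the tray at (312,220). Touch-down reached 80 N, so I'll lower more slowly from here. Now the +y meter, whose near pipe end is at (288,12).

play_rows --plan '[[85,[0.1,0,-0.06],0],[85,[0.2,0,-0.12],0],[85,[0.3,0,-0.18],0],[85,[0.36,0,-0.2],0],[85,[0.36,0,-0.2],0]]'

```text
time_s: 14.5
eef_pos: [0.5631, 0.3562, 0.2554]
eef_rot: [0.0, 1.0, 0.006, 0.0]
wrist_force: [-1.1, 0.1, 0.1]
opening: 0.996
grasp_force: 0.0
```

```bash
python3 - <<'E'
from look import *
go((0.607,0.358,.15,None))
p=look("wrist","w7.png",("meter_a",),2)
d=masks_of(p,"meter_a")[0]["mask"]
hsv=cv2.cvtColor(p["image"],cv2.COLOR_RGB2HSV)
W=p["W"]
br=d&(hsv[...,0]>8)&(hsv[...,0]<28)&(hsv[...,1]>110)&(W[...,2]>.03)
n,l,s,c=cv2.connectedComponentsWithStats(br.astype(np.uint8))
for i in range(1,n):
    if s[i,4]>30: print("brass",s[i,4],c[i],W[l==i].mean(0))
t=W[d&(W[...,2]>.078)]; print("head circle",cv2.minEnclosingCircle(t[:,:2].astype(np.float32)*1000), t[:,2].mean())
go((0.607,0.358,.047,-.29))
E
```

```text
(0.607, 0.358, 0.15, None) -> [0.11, -0.003, 0.264] turn 0.0 dist mm 114
now [0.5631 0.3562 0.2554] yaw 0.011 t 14.5 q6 1.95 open 85.1 gf 0.0 F [-1.1  0.1  0.1]
wrist meter_a 0.84 [309. 141.  70. 140.] top z 0.0846 c [608. 360.] s [54. 54.] a 0.6 low [array([608.7, 363.3]), array([ 51.4, 122.3]), np.float64(65.3)]
wrist meter_a 0.43 [586. 318. 103. 106.] top z 0.0513 c [473.  84.] s [31. 84.] a 4.1 low [array([433.2,  79.7]), array([100.4, 111.8]), np.float64(81.7)]
brass 469 [326.0256  82.7591] [0.6588 0.344  0.0352]
brass 68 [280.0294 128.0441] [0.6229 0.3807 0.068 ]
brass 355 [288.5183 201.4676] [0.5559 0.3761 0.0352]
head circle ((607.517578125, 359.9174499511719), 27.798797607421875) 0.08458486350929047
[0.607, 0.358, 0.047, -0.29] -> [0.123, -0.002, 0.516] turn 0.097 dist mm 212
now [0.5586 0.3567 0.2537] yaw 0.014 t 14.65 q6 1.95 open 85.4 gf 0.0 F [ 0.4  0.8 -0. ]
```

View pics/w7.png

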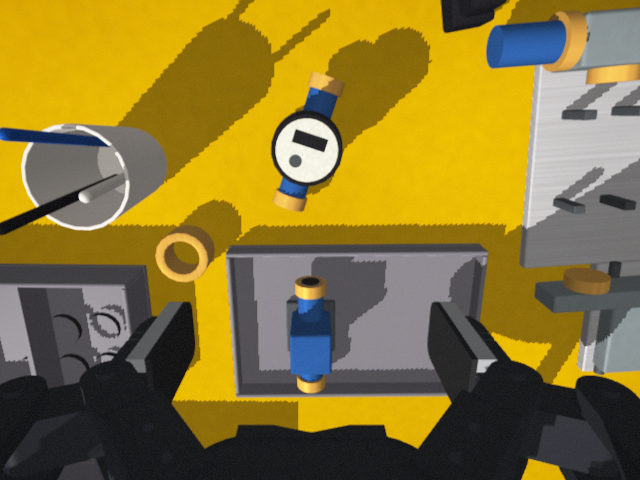

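The blue meter with its white dial is at (307,147), with pipe ends at (326,83) and (288,201). Pipe yaw is -0.30 and the head centre is (0.6075,0.360), top at 84.6 mm, so this is the right one.

play_rows --plan '[[85,[0.07,-0.003,0.1],0.045],[85,[0.122,-0.007,0.2],0.09],[85,[0.122,-0.007,0.3],0.1],[85,[0.122,-0.007,0.4],0.1],[85,[0.122,-0.007,0.48],0.1],[85,[0.122,-0.007,0.517],0.1],[85,[0.122,-0.007,0.517],0.1],[0,[0.122,-0.007,0.517],0.1],[0,[0.122,-0.007,0.517],0.1],[0,[0.122,-0.007,0.517],0.1]]'

```text
time_s: 15.65
eef_pos: [0.6106, 0.3611, 0.0532]
eef_rot: [-0.001, 0.989, -0.15, 0.002]
wrist_force: [-1.2, -2.2, 6.5]
opening: 0.639
grasp_force: 63.3
```

play_rows --plan '[[0,[0,0,0],0],[0,[0,0,-0.03],0],[0,[0,0,-0.1],0],[0,[0,0,-0.2],0],[0,[0,0,-0.25],0],[0,[0,0,-0.25],0]]'

```text
time_s: 16.25
eef_pos: [0.6115, 0.3618, 0.1555]
eef_rot: [-0.002, 0.989, -0.15, 0.004]
wrist_force: [0.9, 0.7, -4.3]
opening: 0.639
grasp_force: 65.0
```

```bash
python3 - <<'E'
from look import *
go((0.5957,0.096,.147,.09),(0.5957,0.096,.047+.014,.09))
E
```

```text
[0.596, 0.096, 0.147, 0.09] -> [0.159, 0.647, 0.019] turn -0.124 dist mm 266
[0.596, 0.096, 0.061, 0.09] -> [0.157, 0.648, 0.234] turn -0.124 dist mm 283
now [0.6115 0.3618 0.1555] yaw -0.3 t 16.25 q6 2.24 open 54.5 gf 65.0 F [ 0.9  0.7 -4.3]
```

play_rows --plan '[[0,[0.03,0.11,0.01],-0.03],[0,[0.06,0.22,0.01],-0.06],[0,[0.09,0.33,0.01],-0.09],[0,[0.11,0.44,0.01],-0.12],[0,[0.14,0.55,0.01],-0.124],[0,[0.163,0.63,0.01],-0.124],[0,[0.163,0.647,0.01],-0.124],[0,[0.163,0.647,0.01],-0.124],[0,[0.163,0.647,0.01],-0.124]]'

```text
time_s: 17.15
eef_pos: [0.594, 0.095, 0.1451]
eef_rot: [-0.0, 0.999, 0.045, -0.001]
wrist_force: [-0.7, 0.9, -4.9]
opening: 0.639
grasp_force: 65.7
```

```bash
python3 - <<'E'
from look import *
go((0.598,0.0962,.066,.09))
p=look("wrist",None,("meter_a",),2)
hsv=cv2.cvtColor(p["image"],cv2.COLOR_RGB2HSV); W=p["W"]
br=(hsv[...,0]>8)&(hsv[...,0]<28)&(hsv[...,1]>110)&(W[...,2]>.09)
n,l,s,c=cv2.connectedComponentsWithStats(br.astype(np.uint8))
for i in range(1,n):
    if s[i,4]>30: print("brass",s[i,4],c[i],W[l==i].mean(0))
save(p,"w8.png")
E
```

```text
[0.598, 0.096, 0.066, 0.09] -> [0.01, -0.002, 0.198] turn -0.0 dist mm 79
now [0.594  0.095  0.1451] yaw 0.089 t 17.15 q6 1.44 open 54.6 gf 65.7 F [-0.7  0.9 -4.9]
wrist meter_a 0.71 [312. 285. 170. 284.] top z 0.1769 c [592.  95.] s [56. 55.] a 44.0 low [array([537.3,  79.4]), array([234.3,  88.3]), np.float64(21.3)]
wrist meter_a 0.61 [464. 466.   8.  23.] top z 0.0853 c [455. -16.] s [14.  6.] a 5.1 low 
brass 2184 [313.3283 166.38  ] [0.6453 0.0982 0.1265]
brass 51 [246.2549 427.9412] [0.6018 0.1086 0.2188]
brass 75 [305.5467 428.7067] [0.6029 0.0963 0.219 ]
```

View pics/w8.png

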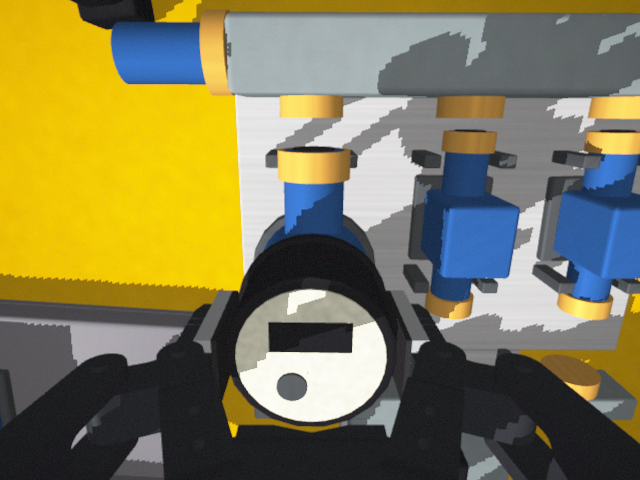

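The meter hangs upright in the grip with its pipe along the slot, ring at (313,166). Its underside is at about 92 mm.

play_rows --plan '[[0,[0.008,-0.003,0.05],0],[0,[0.008,-0.003,0.09],0],[0,[0.008,-0.003,0.12],0],[0,[0.008,-0.003,0.14],0],[0,[0.008,-0.003,0.155],0],[0,[0.008,-0.003,0.168],0],[0,[0.008,-0.003,0.18],0],[0,[0.008,-0.003,0.188],0],[0,[0.008,-0.003,0.194],0],[0,[0.008,-0.003,0.194],0]]'

```text
time_s: 18.25
eef_pos: [0.5976, 0.0956, 0.0681]
eef_rot: [-0.0, 0.999, 0.044, -0.0]
wrist_force: [0.1, 0.5, -3.8]
opening: 0.64
grasp_force: 66.0
```

play_rows --plan '[[0,[0,0,0.004],0],[0,[0,0,0.008],0],[0,[0,0,0.009],0],[75,[0,0,0.009],0],[75,[0,0,0.009],0],[75,[0,0,0],0],[75,[0,0,-0.1],0],[75,[0,0,-0.2],0],[75,[0,0,-0.2],0]]'

```text
time_s: 19.15
eef_pos: [0.6022, 0.0956, 0.1556]
eef_rot: [0.0, 0.999, 0.045, 0.006]
wrist_force: [1.4, 1.1, -0.4]
opening: 0.88
grasp_force: 0.0
```

```bash
python3 - <<'E'
from look import *
look("side",None,("meter_a","blank_a"),5)
look("scene",None,("meter_a",),5)
go((0.612,-0.091,.145,.09),(0.612,-0.091,.033,.09))
E
```

```text
side meter_a 0.71 [314. 187.  23.  21.] top z 0.0732 c [ 665. -294.] s [26.  4.] a 79.3 low [array([ 658.5, -302.7]), array([53.1, 24.5]), np.float64(35.7)]
side meter_a 0.65 [427. 224.  38.  44.] top z 0.0838 c [ 315. -171.] s [51. 52.] a 47.0 low [array([ 317.2, -173.4]), array([ 58.5, 124.4]), np.float64(42.4)]
side meter_a 0.64 [301. 265.  56.  46.] top z 0.0956 c [597.  95.] s [54. 57.] a 29.0 low [array([596.2,  65.5]), array([120.3, 120.7]), np.float64(1.2)]
side meter_a 0.57 [321. 254. 173.  97.] top z 0.0698 c [595. -22.] s [350. 228.] a 29.7 low [array([545.6,  24.8]), array([362.6, 346.2]), np.float64(5.1)]
side meter_a 0.29 [364. 373. 112. 134.] top z 0.0232 c [420. 309.] s [170. 263.] a 1.2 low 
side blank_a 0.83 [368. 378.  78.  44.] top z 0.0639 c [415. 356.] s [44. 41.] a 2.1 low [array([411. , 347.6]), array([ 81.9, 119.4]), np.float64(75.8)]
side blank_a 0.63 [318. 225.  37.  23.] top z 0.0707 c [613. -86.] s [40. 40.] a 11.6 low [array([594.7, -77.9]), array([88.9, 22.9]), np.float64(11.7)]
side blank_a 0.62 [308. 246.  52.  34.] top z 0.071 c [605.   1.] s [44. 42
[... 241 characters left out ...]
ter_a 0.95 [204. 229.  39.  39.] top z 0.0845 c [ 322. -177.] s [52. 51.] a 69.3 low [array([ 324.9, -175.7]), array([ 53.7, 122.3]), np.float64(12.0)]
scene meter_a 0.6 [346. 256.  31.  44.] top z 0.0968 c [601.  93.] s [52. 52.] a 63.5 low [array([597. ,  89.5]), array([119.9,  57. ]), np.float64(21.9)]
scene meter_a 0.55 [310. 271.  34.  37.] top z 0.0716 c [609.  -0.] s [49. 41.] a 5.5 low [array([577. ,   9.3]), array([ 71.6, 177.9]), np.float64(71.5)]
[0.612, -0.091, 0.145, 0.09] -> [-0.003, 0.468, 0.005] turn -0.0 dist mm 187
[0.612, -0.091, 0.033, 0.09] -> [-0.003, 0.468, 0.285] turn -0.0 dist mm 219
now [0.5967 0.0956 0.1469] yaw 0.089 t 19.4 q6 1.44 open 75.0 gf 0.0 F [0.1 0.4 0.4]
```

The meter is seated in bay0, top at 96 mm. Now the bay2 spool.

play_rows --plan '[[70,[-0.002,0.12,0],0],[70,[-0.002,0.24,0],0],[70,[-0.002,0.36,0],0],[70,[-0.003,0.468,0.02],0],[70,[-0.003,0.468,0.12],0],[70,[-0.003,0.468,0.2],0],[70,[-0.003,0.468,0.26],0],[70,[-0.003,0.468,0.284],0],[70,[-0.003,0.468,0.284],0],[0,[-0.003,0.468,0.284],0]]'

```text
time_s: 20.4
eef_pos: [0.6136, -0.091, 0.0353]
eef_rot: [0.0, 0.999, 0.045, 0.0]
wrist_force: [0.3, -1.1, 0.8]
opening: 0.668
grasp_force: 0.0
```

play_rows --plan '[[0,[0,0,0],0],[0,[0,0,0],0],[0,[0,0,0],0],[0,[0,0,-0.05],0],[0,[0,0,-0.13],0],[0,[0,0,-0.23],0],[0,[0,0,-0.33],0],[0,[0,0,-0.37],0],[0,[0,0,-0.37],0]]'

```text
time_s: 21.3
eef_pos: [0.6145, -0.0913, 0.1851]
eef_rot: [0.001, 0.999, 0.045, 0.002]
wrist_force: [-0.1, 0.7, -5.4]
opening: 0.458
grasp_force: 62.1
```

```bash
python3 - <<'E'
from look import *
go((0.419,0.263,.18,.013),(0.419,0.263,.04,.013),(0.419,0.263,.028,.013))
look("side",None,("meter_a","blank_a"),4)
E
```

```text
[0.419, 0.263, 0.18, 0.013] -> [-0.408, -0.926, 0.009] turn 0.024 dist mm 405
[0.419, 0.263, 0.04, 0.013] -> [-0.41, -0.926, 0.359] turn 0.024 dist mm 430
[0.419, 0.263, 0.028, 0.013] -> [-0.41, -0.926, 0.389] turn 0.024 dist mm 434
now [ 0.6145 -0.0913  0.1851] yaw 0.089 t 21.3 q6 1.14 open 39.1 gf 62.1 F [-0.1  0.7 -5.4]
side meter_a 0.77 [302. 265.  51.  43.] top z 0.0956 c [596.  98.] s [52. 52.] a 39.0 low [array([603.4,  80.3]), array([ 93.2, 137.4]), np.float64(87.8)]
side meter_a 0.76 [428. 223.  34.  43.] top z 0.0836 c [ 316. -173.] s [56. 53.] a 89.8 low [array([ 328.3, -196.2]), array([ 58., 175.]), np.float64(25.3)]
side meter_a 0.74 [305. 188.  47.  16.] top z 0.0613 c [ 703. -280.] s [ 7. 24.] a 57.2 low [array([ 684. , -285.6]), array([119.1,  30.4]), np.float64(17.6)]
side meter_a 0.57 [376. 180.  12.  11.] top z 0.078 c [ 478. -314.] s [26. 28.] a 6.9 low 
side blank_a 0.85 [306. 246.  55.  29.] top z 0.0706 c [604.   2.] s [44. 41.] a 6.3 low [array([612. , -10.9]), array([ 99.9, 143.7]), np.float64(66.0)]
side blank_a 0.82 [314. 173.  51.  28.] top z 0.2184 c [603. -78.] s [49. 27.] a 48.4 low [array([ 664.9, -273.6]), array([116.5, 440.5]), np.float64(15.5)]
side blank_a 0.69 [369. 378.  76.  44.] top z 0.064 c [414. 356.] s [43. 42.] a 0.6 low [array([413.1, 370.5]), array([120.2,  23.8]), np.float64(3.6)]
```

play_rows --plan '[[0,[-0.05,-0.11,0],0.024],[0,[-0.1,-0.22,0],0.024],[0,[-0.15,-0.33,0],0.024],[0,[-0.2,-0.44,0],0.024],[0,[-0.245,-0.55,0],0.024],[0,[-0.295,-0.66,0],0.024],[0,[-0.34,-0.77,0],0.024],[0,[-0.39,-0.88,0.05],0.024],[0,[-0.41,-0.926,0.15],0.024],[0,[-0.41,-0.926,0.22],0.024]]'

```text
time_s: 22.45
eef_pos: [0.4121, 0.2651, 0.0905]
eef_rot: [0.001, 1.0, 0.009, -0.003]
wrist_force: [0.3, -0.8, -5.8]
opening: 0.456
grasp_force: 63.1
```

```bash
python3 - <<'E'
from look import *
go((0.419,0.263,.04,.013),(0.419,0.263,.028,.013))
E
```

```text
[0.419, 0.263, 0.04, 0.013] -> [0.018, 0.005, 0.126] turn 0.001 dist mm 51
[0.419, 0.263, 0.028, 0.013] -> [0.018, 0.005, 0.156] turn 0.001 dist mm 63
now [0.4121 0.2651 0.0905] yaw 0.018 t 22.45 q6 1.88 open 38.9 gf 63.1 F [ 0.3 -0.8 -5.8]
```

play_rows --plan '[[0,[0,0,0.04],0],[0,[0,0,0.08],0],[0,[0,0,0.11],0],[0,[0,0,0.13],0],[0,[0,0,0.145],0],[0,[0,0,0.155],0],[0,[0,0,0.16],0],[0,[0,0,0.165],0],[0,[0,0,0.168],0],[0,[0,0,0.168],0]]'

```text
time_s: 23.45
eef_pos: [0.4173, 0.2635, 0.0296]
eef_rot: [0.0, 1.0, 0.007, 0.0]
wrist_force: [-7.8, -3.9, 14.0]
opening: 0.458
grasp_force: 65.3
```

play_rows --plan '[[60,[0,0,0],0],[60,[0,0,0],0],[60,[0,0,-0.02],0],[60,[0,0,-0.12],0],[85,[0,0,-0.24],0],[85,[0,0,-0.36],0],[85,[0,0.1,-0.45],0],[85,[0.05,0.22,-0.5],0],[85,[0.1,0.34,-0.55],0],[85,[0.15,0.45,-0.58],0]]'

```text
time_s: 24.45
eef_pos: [0.4743, 0.0956, 0.2583]
eef_rot: [0.0, 1.0, 0.007, 0.002]
wrist_force: [2.1, -0.0, 0.3]
opening: 0.992
grasp_force: 0.0
```

```bash
python3 - <<'E'
from look import *
go((0.57,-0.25,.3,.09))
look("scene",None,("meter_a","blank_a"),6)
look("side",None,("meter_a",),6)
E
```

```text
[0.57, -0.25, 0.3, 0.09] -> [0.227, 0.867, -0.103] turn -0.024 dist mm 361
now [0.4743 0.0956 0.2583] yaw 0.015 t 24.45 q6 1.51 open 84.7 gf 0.0 F [ 2.1 -0.   0.3]
scene meter_a 0.67 [346. 257.  30.  38.] top z 0.0968 c [599.  93.] s [55. 56.] a 56.9 low [array([576.7,  98.2]), array([ 73. , 158.9]), np.float64(66.4)]
scene meter_a 0.61 [206. 229.  41.  40.] top z 0.0845 c [ 321. -177.] s [58. 52.] a 5.7 low [array([ 323.4, -175.3]), array([ 53.2, 124.1]), np.float64(14.9)]
scene blank_a 0.97 [373. 216.  31.  27.] top z 0.0649 c [419. 262.] s [47. 44.] a 6.1 low [array([400.8, 270.1]), array([ 73.5, 162.8]), np.float64(69.1)]
scene blank_a 0.8 [401. 208.  32.  29.] top z 0.0646 c [417. 352.] s [52. 40.] a 3.0 low [array([416.9, 345.7]), array([126.8,  41.7]), np.float64(12.6)]
scene blank_a 0.71 [312. 270.  34.  42.] top z 0.0717 c [606.  -1.] s [49. 42.] a 3.9 low [array([579.8,   3. ]), array([ 61.9, 164.3]), np.float64(70.8)]
side meter_a 0.91 [429. 224.  35.  41.] top z 0.0838 c [ 316. -174.] s [53. 55.] a 0.1 low [array([ 317.2, -174. ]), array([ 56.6, 124.6]), np.float64(40.7)]
side meter_a 0.76 [301. 264.  55.  42.] top z 0.0957 c [596.  96.] s [56. 54.] a 61.4 low [array([614.3,  74.1]), array([113.1, 142.7]), np.float64(35.8)]
side meter_a 0.58 [303. 184.  48.  31.] top z 0.0836 c [ 690. -300.] s [51. 52.] a 56.5 low [array([ 684.7, -289.2]), array([119.5,  35.3]), np.float64(20.7)]
```

Both spools stand in the tray and the middle one in bay1. The -y meter has been knocked to about (0.690,-0.300), so I look at it close up.

play_rows --plan '[[85,[0.045,0.115,-0.01],0],[85,[0.09,0.23,-0.02],0],[85,[0.13,0.34,-0.03],0],[85,[0.18,0.46,-0.04],0],[85,[0.22,0.57,-0.05],0],[85,[0.27,0.69,-0.05],0],[85,[0.31,0.8,-0.05],0],[85,[0.36,0.92,-0.05],0],[85,[0.375,0.97,-0.05],0],[85,[0.375,0.97,-0.05],0]]'

```text
time_s: 25.7
eef_pos: [0.6291, -0.2899, 0.2735]
eef_rot: [-0.001, 1.0, 0.006, -0.001]
wrist_force: [-0.0, 0.3, 0.4]
opening: 0.994
grasp_force: 0.0
```

```bash
cat > mt.py <<'E'
from look import *
def meter(p,zmin=.025):
    W=p["W"]; hsv=cv2.cvtColor(p["image"],cv2.COLOR_RGB2HSV)
    for m in masks_of(p,"meter_a")[:2]:
        d=cv2.dilate(m["mask"].astype(np.uint8),np.ones((7,7)))>0
        print("meter",round(m["conf"],2),np.round(m["rect"]))
        br=d&(hsv[...,0]>8)&(hsv[...,0]<28)&(hsv[...,1]>110)&(W[...,2]>zmin)&(W[...,2]<.045)
        n,l,s,c=cv2.connectedComponentsWithStats(br.astype(np.uint8))
        for i in range(1,n):
            if s[i,4]>30: print("  brass",s[i,4],np.round(c[i]),W[l==i].mean(0))
        t=W[d&(W[...,2]>.078)&(W[...,2]<.1)]
        if len(t)>20: print("  head",cv2.minEnclosingCircle(t[:,:2].astype(np.float32)*1000), np.median(t[:,2]))
E
python3 - <<'E'
from mt import *
p=snap("wrist"); save(p,"w9.png"); meter(p); go((.69,-.3,.047,.0))
E
```

```text
meter 0.84 [329. 125.  74. 137.]
  brass 503 [309.  66.] [ 0.7395 -0.2871  0.0342]
  brass 386 [344. 182.] [ 0.6373 -0.3214  0.0343]
  head ((688.4234008789062, -304.4986572265625), 27.853609085083008) 0.08459012689314899
meter 0.7 [228. 427.  68.  35.]
  brass 63 [249. 421.] [ 0.3514 -0.2216  0.0284]
[0.69, -0.3, 0.047, 0.0] -> [0.153, 0.036, 0.568] turn 0.005 dist mm 236
now [ 0.6288 -0.2869  0.2743] yaw 0.015 t 25.8 q6 0.96 open 84.7 gf 0.0 F [-0.7  0.5 -0.4]
```

View pics/w9.png

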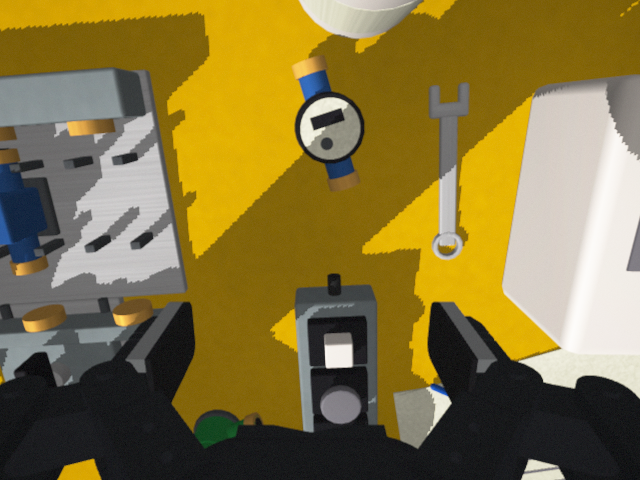

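The knocked meter is at (329,127), ends at (309,66) and (344,182), yaw 0.32. The wrench is at (447,170), and a bottle's edge is at (360,30).

```bash
python3 - <<'E'
from mt import *
p=snap("wrist"); meter(p); print(p["W"][20,360],p["W"][33,360],p["W"][5,310]); go((.6885,-.3045,.1,.324),(.6885,-.3045,.047,.324))
E
```

```text
meter 0.73 [231. 427.  68.  38.]
  brass 75 [251. 421.] [ 0.3511 -0.2213  0.0287]
meter 0.63 [332. 124.  72. 136.]
  brass 501 [313.  66.] [ 0.7395 -0.287   0.0344]
  brass 378 [347. 181.] [ 0.6372 -0.3214  0.0343]
  head ((688.4780883789062, -304.464111328125), 27.886232376098633) 0.0845901373875323
[ 0.7674 -0.3217  0.08  ] [ 0.7673 -0.3277  0.0278] [ 0.7883 -0.2835  0.0289]
[0.688, -0.304, 0.1, 0.324] -> [0.149, 0.048, 0.438] turn -0.098 dist mm 186
[0.688, -0.304, 0.047, 0.324] -> [0.149, 0.048, 0.57] turn -0.098 dist mm 237
now [ 0.6289 -0.2864  0.2752] yaw 0.016 t 25.9 q6 0.96 open 84.9 gf 0.0 F [ 1.8  0.1 -0.1]
```

play_rows --plan '[[85,[0.06,0.02,0.08],-0.045],[85,[0.149,0.045,0.16],-0.09],[85,[0.149,0.046,0.26],-0.135],[85,[0.149,0.046,0.36],-0.18],[85,[0.149,0.046,0.46],-0.186],[85,[0.149,0.046,0.53],-0.186],[85,[0.149,0.046,0.565],-0.186],[85,[0.149,0.046,0.565],-0.186],[0,[0.149,0.046,0.565],-0.186],[0,[0.149,0.046,0.565],-0.186]]'

```text
time_s: 26.9
eef_pos: [0.69, -0.3069, 0.0528]
eef_rot: [0.001, 0.956, 0.295, 0.001]
wrist_force: [-5.8, 6.8, 6.9]
opening: 0.69
grasp_force: 4.2
```

play_rows --plan '[[0,[0,0,0],0],[0,[0,0,0],0],[0,[0,0,-0.03],0],[0,[0,0,-0.1],0],[0,[0,0,-0.2],0],[0,[0,0,-0.26],0],[0,[0,0,-0.26],0]]'

```text
time_s: 27.6
eef_pos: [0.6912, -0.3084, 0.1604]
eef_rot: [0.004, 0.956, 0.294, 0.003]
wrist_force: [0.3, -0.8, -4.2]
opening: 0.636
grasp_force: 65.6
```

```bash
python3 - <<'E'
from look import *
go((0.613,-0.091,.155,.366))
E
```

```text
[0.613, -0.091, 0.155, 0.366] -> [0.144, -0.559, 0.009] turn 0.074 dist mm 231
now [ 0.6912 -0.3084  0.1604] yaw 0.598 t 27.6 q6 0.4 open 54.3 gf 65.6 F [ 0.3 -0.8 -4.2]
```

play_rows --plan '[[0,[0.03,-0.11,0],0.03],[0,[0.06,-0.22,0],0.06],[0,[0.09,-0.33,0],0.074],[0,[0.115,-0.44,0],0.074],[0,[0.14,-0.54,0],0.074],[0,[0.144,-0.559,0],0.074],[0,[0.144,-0.559,0],0.074],[0,[0.144,-0.559,0],0.074],[0,[0.144,-0.559,0],0.074]]'

```text
time_s: 28.5
eef_pos: [0.6106, -0.0908, 0.1532]
eef_rot: [0.0, 0.983, 0.181, -0.0]
wrist_force: [0.3, -0.6, -6.8]
opening: 0.639
grasp_force: 67.1
```

```bash
python3 - <<'E'
from look import *
go((0.613,-0.091,.067,.366))
p=look("wrist",None,("meter_a",),2)
hsv=cv2.cvtColor(p["image"],cv2.COLOR_RGB2HSV); W=p["W"]
br=(hsv[...,0]>8)&(hsv[...,0]<28)&(hsv[...,1]>110)&(W[...,2]>.09)&(W[...,2]<.15)
n,l,s,c=cv2.connectedComponentsWithStats(br.astype(np.uint8))
for i in range(1,n):
    if s[i,4]>100: w=W[l==i]; print("brass",s[i,4],c[i],w.mean(0),w.min(0),w.max(0))
go((0.613,-0.091,.067,.366))
E
```

```text
[0.613, -0.091, 0.067, 0.366] -> [0.005, 0.002, 0.216] turn -0.001 dist mm 86
now [ 0.6106 -0.0908  0.1532] yaw 0.364 t 28.5 q6 0.87 open 54.5 gf 67.1 F [ 0.3 -0.6 -6.8]
wrist meter_a 0.69 [ 51. 141.  97. 201.] top z 0.0918 c [600.  70.] s [42. 11.] a 10.5 low [array([592.7,  94.2]), array([126.8,  64.6]), np.float64(6.4)]
wrist meter_a 0.62 [311. 279. 172. 284.] top z 0.1852 c [611. -91.] s [55. 55.] a 56.7 low [array([606.6, -97.8]), array([ 79.4, 127.8]), np.float64(84.0)]
brass 2212 [341.0014 163.849 ] [ 0.6638 -0.0835  0.1345] [ 0.6565 -0.1004  0.1219] [ 0.6709 -0.069   0.139 ]
[0.613, -0.091, 0.067, 0.366] -> [0.006, 0.003, 0.216] turn -0.001 dist mm 86
now [ 0.6106 -0.0908  0.1533] yaw 0.364 t 28.6 q6 0.87 open 54.4 gf 67.1 F [ 0.5  0.3 -6.3]
```

play_rows --plan '[[0,[0.004,0.001,0.05],0.01],[0,[0.004,0.001,0.1],0.01],[0,[0.004,0.001,0.13],0.01],[0,[0.004,0.001,0.155],0.01],[0,[0.004,0.001,0.17],0.01],[0,[0.004,0.001,0.185],0.01],[0,[0.004,0.001,0.195],0.01],[0,[0.004,0.001,0.205],0.01],[0,[0.004,0.001,0.213],0.01],[0,[0.004,0.001,0.213],0.01]]'

```text
time_s: 29.6
eef_pos: [0.6134, -0.0915, 0.0697]
eef_rot: [0.002, 0.986, 0.166, 0.001]
wrist_force: [1.7, -7.0, -4.8]
opening: 0.638
grasp_force: 67.1
```

play_rows --plan '[[0,[0,0,0.004],0],[0,[0,0,0.008],0],[0,[0,0,0.012],0],[0,[0,0,0.012],0]]'

```text
time_s: 30.0
eef_pos: [0.6136, -0.0915, 0.0653]
eef_rot: [0.002, 0.986, 0.166, 0.001]
wrist_force: [1.4, -6.5, -2.9]
opening: 0.637
grasp_force: 67.4
```

Almost down. I release it, rise, and check how it sits.

play_rows --plan '[[75,[0,0,0],0],[75,[0,0,0],0],[75,[0,0,0],0],[75,[0,0,-0.08],0],[75,[0,0,-0.2],0],[75,[-0.1,0,-0.3],0.045],[75,[-0.2,0,-0.38],0.08],[75,[-0.3,0,-0.4],0.08],[75,[-0.35,0,-0.4],0.08],[75,[-0.35,0,-0.4],0.08]]'

```text
time_s: 31.0
eef_pos: [0.4784, -0.1356, 0.2248]
eef_rot: [0.001, 0.999, 0.04, 0.001]
wrist_force: [0.2, 1.0, -0.3]
opening: 0.873
grasp_force: 0.0
```

```bash
python3 - <<'E'
from mt import *
go((.4236,-.0145,.12,.09),(.4236,-.0145,.054,.09))
p=look("wrist","w10.png",("meter_a","blank_a","lock_grip"),4)
look("side",None,("meter_a","blank_a"),5); look("scene",None,("meter_a",),4)
E
```

```text
[0.424, -0.014, 0.12, 0.09] -> [-0.113, -0.313, 0.262] turn -0.003 dist mm 169
[0.424, -0.014, 0.054, 0.09] -> [-0.113, -0.313, 0.427] turn -0.003 dist mm 216
now [ 0.4784 -0.1356  0.2248] yaw 0.081 t 31.0 q6 0.97 open 74.6 gf 0.0 F [ 0.2  1.  -0.3]
wrist meter_a 0.86 [339. 376. 126. 100.] top z 0.0845 c [ 318. -177.] s [50. 55.] a 11.3 low [array([ 322.6, -173.3]), array([ 44.8, 121.3]), np.float64(28.0)]
wrist meter_a 0.77 [258.  54.  99. 108.] top z 0.0965 c [599. -92.] s [27. 55.] a 4.9 low [array([588.1, -87.3]), array([74.7, 74.1]), np.float64(9.6)]
wrist meter_a 0.7 [ 40.  56.  76. 112.] top z 0.0829 c [587.  69.] s [ 7. 33.] a 72.3 low [array([575.1,  93.8]), array([55.9, 91.2]), np.float64(79.5)]
wrist blank_a 0.64 [141.  56.  99. 108.] top z 0.0718 c [597.  -2.] s [30. 40.] a 4.4 low [array([578.3,  -9.2]), array([67.2, 78.2]), np.float64(32.4)]
wrist lock_grip 0.81 [157. 268.  47. 103.] top z 0.0855 c [424. -16.] s [74. 14.] a 4.8 low [array([424.8, -22. ]), array([74.3, 12.3]), np.float64(12.9)]
side meter_a 0.77 [313. 217.  50.  37.] top z 0.0957 c [612. -86.] s [55. 50.
[... 872 characters left out ...]
[307. 244.  57.  28.] top z 0.0707 c [604.   2.] s [44. 42.] a 5.4 low [array([596.9,  -9.4]), array([ 93.8, 114.7]), np.float64(74.8)]
scene meter_a 0.88 [206. 228.  42.  43.] top z 0.0847 c [ 318. -177.] s [52. 56.] a 82.1 low [array([ 326.7, -174.2]), array([ 57.5, 124.9]), np.float64(13.2)]
scene meter_a 0.86 [280. 278.  28.  43.] top z 0.0967 c [618. -90.] s [52. 60.] a 44.3 low [array([578.1, -79. ]), array([ 62.1, 208. ]), np.float64(76.4)]
scene meter_a 0.81 [345. 255.  31.  41.] top z 0.0967 c [599.  94.] s [54. 60.] a 54.0 low [array([567.6, 106.6]), array([ 75.2, 243.7]), np.float64(71.8)]
scene meter_a 0.49 [160. 248.  17.  17.] top z 0.0788 c [ 420. -321.] s [42. 41.] a 17.1 low
```

View pics/w10.png

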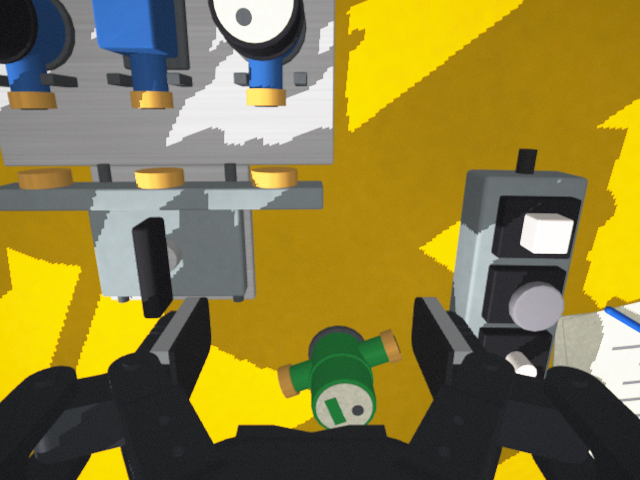

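Both meters are seated, tops at 96 mm, with the middle spool in place. Now I grip the handle and push the clamp home.

play_rows --plan '[[60,[-0.04,-0.1,0],-0.002],[60,[-0.08,-0.2,0.02],-0.002],[60,[-0.113,-0.313,0.08],-0.002],[60,[-0.113,-0.313,0.18],-0.002],[60,[-0.113,-0.313,0.28],-0.002],[60,[-0.113,-0.313,0.36],-0.002],[60,[-0.113,-0.313,0.425],-0.002],[60,[-0.113,-0.313,0.425],-0.002],[0,[-0.113,-0.313,0.425],-0.002],[0,[-0.113,-0.313,0.425],-0.002]]'

```text
time_s: 32.45
eef_pos: [0.4257, -0.0144, 0.055]
eef_rot: [0.0, 0.999, 0.045, 0.001]
wrist_force: [0.2, -0.6, 0.8]
opening: 0.371
grasp_force: 0.0
```

play_rows --plan '[[0,[0,0,0],0],[0,[0,0,0],0],[0,[0.02,0,0],0],[0,[0.04,0,0],0],[0,[0.06,0,0],0],[0,[0.08,0,0],0],[0,[0.1,0,0],0],[0,[0.114,0,0],0],[0,[0.118,0,0],0],[0,[0.118,0,0],0]]'

```text
time_s: 33.45
eef_pos: [0.4706, -0.0107, 0.0551]
eef_rot: [0.001, 0.999, 0.045, -0.001]
wrist_force: [-11.8, -4.1, 16.8]
opening: 0.152
grasp_force: 60.6
```

```bash
python3 - <<'E'
from look import *
o=get_obs(); print(o["torque"]); go((.468,-.010,.054,1.36))
E
```

```text
[-0.5455  1.5413 -0.0186]
[0.468, -0.01, 0.054, 1.36] -> [-0.006, -0.002, 0.003] turn -0.404 dist mm 3
now [ 0.4706 -0.0107  0.0551] yaw 0.09 t 33.45 q6 1.21 open 12.9 gf 60.6 F [-11.8  -4.1  16.8]
```

play_rows --plan '[[0,[-0.004,0,0],-0.045],[0,[-0.004,0,0],-0.09],[0,[-0.004,0,0],-0.135],[0,[-0.004,0,0],-0.18],[0,[-0.004,0,0],-0.225],[0,[-0.004,0,0],-0.27],[0,[-0.004,0,0],-0.315],[0,[-0.004,0,0],-0.36],[0,[-0.004,0,0],-0.395],[0,[-0.004,0,0],-0.4]]'

```text
time_s: 34.45
eef_pos: [0.4694, -0.0095, 0.0551]
eef_rot: [-0.001, 0.781, 0.624, -0.0]
wrist_force: [-7.2, 3.1, 14.1]
opening: 0.156
grasp_force: 60.2
```

```bash
python3 - <<'E'
from look import *
o=get_obs(); print(o["torque"]); go((.468,-.010,.054,1.39))
E
```

```text
[ 0.6231  1.1692 -0.0627]
[0.468, -0.01, 0.054, 1.39] -> [-0.002, -0.003, 0.003] turn -0.013 dist mm 2
now [ 0.4694 -0.0095  0.0551] yaw 1.349 t 34.45 q6 -0.05 open 13.3 gf 60.2 F [-7.2  3.1 14.1]
```

play_rows --plan '[[0,[0,0,0],-0.012],[0,[0,0,0],-0.02],[0,[0,0,0],-0.02]]'

```text
time_s: 34.75
eef_pos: [0.4693, -0.0094, 0.0552]
eef_rot: [-0.001, 0.763, 0.647, 0.0]
wrist_force: [-8.5, 2.8, 15.9]
opening: 0.158
grasp_force: 61.7
```

play_rows --plan '[[40,[0,0,0],0],[40,[0,0,0],0],[40,[0,0,-0.02],0],[40,[0,0,-0.12],0],[40,[0,0,-0.24],0],[40,[0,0,-0.36],0],[0,[-0.05,0,-0.48],0.04],[0,[-0.15,0,-0.55],0.08],[0,[-0.25,0,-0.55],0.12],[0,[-0.25,0,-0.55],0.12]]'

```text
time_s: 35.75
eef_pos: [0.4536, -0.1127, 0.2757]
eef_rot: [0.002, 0.872, 0.49, 0.0]
wrist_force: [0.8, 0.4, -0.5]
opening: 0.002
grasp_force: 0.0
```

```bash
python3 - <<'E'
from look import *
go((.417,-.32,.25,.09))
p=look("wrist","w11.png",("lock_grip","meter_a","blank_a"),3)
look("side",None,("meter_a","lock_grip"),3)
E
```

```text
[0.417, -0.32, 0.25, 0.09] -> [-0.49, 0.191, 0.066] turn 0.297 dist mm 212
now [ 0.4536 -0.1127  0.2757] yaw 1.024 t 35.75 q6 0.05 open 0.1 gf 0.0 F [ 0.8  0.4 -0.5]
wrist lock_grip 0.92 [259.  81.  47.  98.] top z 0.0857 c [468. -11.] s [74. 14.] a 79.6 low [array([475.2,  -2.6]), array([43.2, 24.8]), np.float64(49.8)]
wrist meter_a 0.87 [452.  74. 140. 106.] top z 0.0965 c [611. -90.] s [54. 55.] a 58.4 low [array([615. , -90.2]), array([ 66. , 128.7]), np.float64(75.0)]
wrist blank_a 0.8 [378.  25. 103.  47.] top z 0.0709 c [588. -18.] s [10. 22.] a 55.6 low [array([584.7,  -9.1]), array([38.1, 90.1]), np.float64(77.7)]
side meter_a 0.88 [428. 224.  31.  41.] top z 0.0839 c [ 315. -172.] s [51. 50.] a 50.1 low [array([ 320.7, -168.4]), array([ 45.8, 120.2]), np.float64(40.7)]
side meter_a 0.69 [312. 219.  51.  36.] top z 0.0956 c [614. -88.] s [57. 54.] a 76.7 low [array([612.5, -77.9]), array([122.3,  42. ]), np.float64(7.0)]
side lock_grip 0.71 [363. 242.  13.  27.] top z 0.0846 c [469.  -6.] s [71. 13.] a 79.6 low [array([464.5,   3.1]), array([49.1, 10.2]), np.float64(70.8)]
side lock_grip 0.65 [320. 256. 171.  95.] top z 0.0609 c [586.  32.] s [269. 338.] a 4.8 low [array([529. ,  31.7]), array([366.5, 333.1]), np.float64(88.3)]
side lock_grip 0.46 [395. 183.  12.  11.] top z 0.0774 c [ 415. -320.] s [42. 38.] a 64.3 low
```

View pics/w11.png

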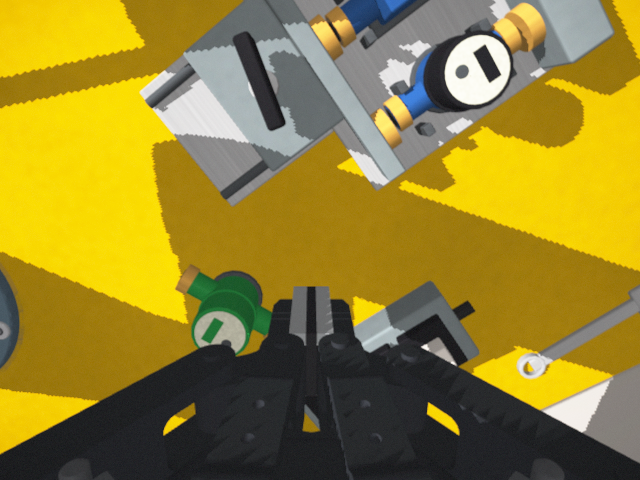

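The handle bar at (259,80) is at 79.6°, which is 1.30 rad from the rig axis, and the clamp is home. Next I measure the keys.

play_rows --plan '[[0,[-0.1,0.07,0],0.045],[0,[-0.2,0.14,0.02],0.09],[0,[-0.3,0.21,0.04],0.135],[0,[-0.379,0.279,0.06],0.18],[0,[-0.379,0.279,0.06],0.225],[0,[-0.379,0.279,0.06],0.27],[0,[-0.379,0.279,0.06],0.297],[0,[-0.379,0.279,0.06],0.297],[0,[-0.379,0.279,0.06],0.297]]'

```text
time_s: 37.0
eef_pos: [0.4717, -0.2953, 0.2493]
eef_rot: [-0.0, 0.999, 0.051, -0.0]
wrist_force: [-0.8, 0.2, 0.0]
opening: -0.001
grasp_force: 0.0
```

```bash
python3 - <<'E'
from look import *
p=look("wrist","w12.png",("key_small","key_square","key_large"),2)
go((.358,-.325,.1,.09),(.417,-.32,.1,.09),(.477,-.315,.1,.09))
E
```

```text
wrist key_small 0.26 [ 73. 148. 140. 132.] top z 0.0519 c [517. -78.] s [ 65. 125.] a 35.0 low [array([485. , -79.3]), array([127.1, 128.1]), np.float64(1.9)]
wrist key_square 0.77 [339. 201.  38.  41.] top z 0.0787 c [ 476. -319.] s [27. 27.] a 3.7 low 
wrist key_large 0.82 [335. 269.  51.  44.] top z 0.0787 c [ 418. -323.] s [40. 39.] a 65.6 low 
[0.358, -0.325, 0.1, 0.09] -> [-0.29, 0.044, 0.374] turn 0.003 dist mm 190
[0.417, -0.32, 0.1, 0.09] -> [-0.142, 0.047, 0.374] turn 0.003 dist mm 161
[0.477, -0.315, 0.1, 0.09] -> [0.009, 0.049, 0.374] turn 0.003 dist mm 151
now [ 0.4716 -0.2957  0.2496] yaw 0.1 t 37.2 q6 0.7 open -0.1 gf 0.0 F [-0.1  0.2  0.4]
```

View pics/w12.png

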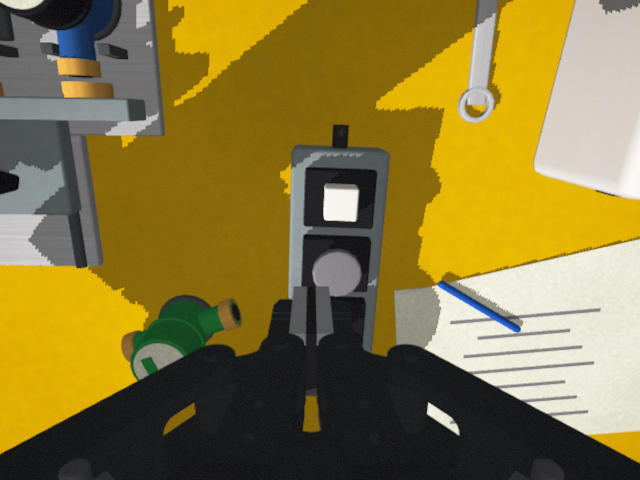

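Square key at (340,202) measures (0.476,-0.319) and the mushroom at (336,270) measures (0.418,-0.323). The small one is hidden behind the fingers, and from w1 it's at (0.358,-0.326). All tops are at 79 mm.

play_rows --plan '[[0,[-0.1,0.016,0.05],0],[0,[-0.2,0.03,0.1],0],[0,[-0.29,0.047,0.17],0],[0,[-0.29,0.047,0.27],0],[0,[-0.29,0.047,0.34],0],[0,[-0.29,0.047,0.374],0],[0,[-0.29,0.047,0.374],0],[0,[-0.29,0.047,0.374],0]]'

```text
time_s: 38.0
eef_pos: [0.3585, -0.3267, 0.101]
eef_rot: [0.001, 0.999, 0.05, 0.0]
wrist_force: [0.7, 0.2, 0.9]
opening: -0.005
grasp_force: 0.0
```

```bash
python3 - <<'E'
from look import *
p=look("side",None,("key_small",),2); look("scene",None,("key_small",),2)
go((.358,-.326,.071,.1))
E
```

```text
side key_small 0.54 [302. 266.  55.  44.] top z 0.0958 c [596.  95.] s [56. 55.] a 58.7 low [array([600.1,  72.9]), array([112.5, 141.6]), np.float64(75.7)]
scene key_small 0.52 [149. 239.  11.  11.] top z 0.0792 c [ 376. -329.] s [15. 54.] a 79.1 low 
scene key_small 0.5 [164. 266.  12.  18.] top z 0.0786 c [ 479. -319.] s [33. 26.] a 2.4 low 
[0.358, -0.326, 0.071, 0.1] -> [-0.002, -0.003, 0.076] turn -0.0 dist mm 30
now [ 0.3587 -0.327   0.1015] yaw 0.099 t 38.2 q6 0.49 open 0.1 gf 0.0 F [-0.4  0.3  1.2]
```

play_rows --plan '[[0,[-0.001,-0.001,0.035],0],[0,[-0.001,-0.001,0.05],0],[0,[-0.001,-0.001,0.06],0],[0,[-0.001,-0.001,0.067],0],[0,[-0.001,-0.001,0.072],0],[0,[-0.001,-0.001,0.075],0],[0,[-0.001,-0.001,0.075],0]]'

```text
time_s: 38.9
eef_pos: [0.3576, -0.3258, 0.0716]
eef_rot: [-0.0, 0.999, 0.049, -0.0]
wrist_force: [-5.3, 6.5, 16.9]
opening: 0.001
grasp_force: 8.5
```

Pressed to the stop at 17 N. Release, then over to the square key.

play_rows --plan '[[0,[0,0,-0.05],0],[0,[0,0,-0.09],0],[0,[0,0,-0.1],0],[0,[0.1,0.004,-0.1],0],[0,[0.2,0.008,-0.1],0],[0,[0.27,0.012,-0.1],0],[0,[0.296,0.012,-0.09],0],[0,[0.296,0.012,-0.075],0],[0,[0.296,0.012,-0.075],0],[0,[0.296,0.012,-0.075],0]]'

```text
time_s: 39.9
eef_pos: [0.4742, -0.3186, 0.0992]
eef_rot: [-0.001, 0.999, 0.049, -0.001]
wrist_force: [0.2, -0.6, 0.6]
opening: -0.002
grasp_force: 0.0
```

```bash
python3 - <<'E'
from look import *
go((.476,-.319,.071,.1))
E
```

```text
[0.476, -0.319, 0.071, 0.1] -> [0.005, 0.001, 0.07] turn -0.001 dist mm 28
now [ 0.4742 -0.3186  0.0992] yaw 0.098 t 39.9 q6 0.67 open -0.2 gf 0.0 F [ 0.2 -0.6  0.6]
```

play_rows --plan '[[0,[0.002,0,0.035],0],[0,[0.002,0,0.05],0],[0,[0.002,0,0.06],0],[0,[0.002,0,0.066],0],[0,[0.002,0,0.071],0],[0,[0.002,0,0.075],0],[0,[0.002,0,0.075],0]]'

```text
time_s: 40.6
eef_pos: [0.476, -0.3188, 0.0716]
eef_rot: [-0.0, 0.999, 0.049, -0.001]
wrist_force: [-8.7, 5.4, 15.5]
opening: -0.001
grasp_force: 7.9
```

play_rows --plan '[[0,[0,0,-0.05],0],[0,[0,0,-0.09],0],[0,[0,0,-0.1],0],[0,[-0.08,-0.003,-0.1],0],[0,[-0.146,-0.005,-0.09],0],[0,[-0.146,-0.005,-0.075],0],[0,[-0.146,-0.005,-0.075],0],[0,[-0.146,-0.005,-0.075],0],[0,[-0.146,-0.005,-0.075],0]]'

```text
time_s: 41.5
eef_pos: [0.4191, -0.3227, 0.1001]
eef_rot: [0.0, 0.999, 0.05, 0.0]
wrist_force: [-0.4, 0.5, 0.2]
opening: 0.001
grasp_force: 0.0
```

play_rows --plan '[[0,[0,0,0.035],0],[0,[0,0,0.05],0],[0,[0,0,0.06],0],[0,[0,0,0.066],0],[0,[0,0,0.071],0],[0,[0,0,0.075],0],[0,[0,0,0.075],0]]'

```text
time_s: 42.2
eef_pos: [0.4181, -0.3221, 0.0716]
eef_rot: [-0.001, 0.999, 0.049, -0.0]
wrist_force: [-4.9, 8.2, 18.0]
opening: 0.0
grasp_force: 8.9
```

play_rows --plan '[[0,[0,0,-0.05],0],[0,[0,0,-0.1],0],[0,[0,0,-0.2],0],[0,[0,0,-0.32],0],[0,[0,0,-0.44],0],[0,[0,-0.1,-0.5],0],[0,[0,-0.2,-0.56],0],[0,[0.1,-0.3,-0.6],0],[0,[0.1,-0.4,-0.62],0],[0,[0.1,-0.4,-0.62],0]]'

```text
time_s: 43.2
eef_pos: [0.4434, -0.1556, 0.32]
eef_rot: [0.0, 0.999, 0.052, 0.002]
wrist_force: [-0.1, -0.4, -0.1]
opening: 0.002
grasp_force: 0.0
```

```bash
python3 - <<'E'
from look import *
go()
look("wrist",None,("lock_grip","meter_a","blank_a","key_large","key_square"),4)
look("side","s9.png",("meter_a","blank_a","lock_grip","stamp","coupling"),4)
E
```

```text
now [ 0.4434 -0.1556  0.32  ] yaw 0.104 t 43.2 q6 0.88 open 0.1 gf 0.0 F [-0.1 -0.4 -0.1]
wrist lock_grip 0.83 [162. 150.  86.  38.] top z 0.0856 c [468. -12.] s [74. 14.] a 79.4 low [array([468.3,   1.7]), array([91.4, 30.5]), np.float64(78.8)]
wrist meter_a 0.97 [318. 285. 103.  55.] top z 0.0711 c [ 338. -185.] s [36.  7.] a 71.8 low [array([ 325.3, -173.3]), array([ 39.6, 121.7]), np.float64(19.5)]
wrist meter_a 0.65 [260.  34.  73.  68.] top z 0.096 c [591. -93.] s [13. 46.] a 7.0 low [array([ 582.8, -101.3]), array([58.9, 60.5]), np.float64(20.3)]
wrist meter_a 0.56 [ 55.  34. 109.  68.] top z 0.0959 c [573.  90.] s [11. 43.] a 7.1 low [array([560.9,  88.1]), array([55.5, 75. ]), np.float64(22.0)]
wrist blank_a 0.73 [164.  36.  72.  67.] top z 0.0716 c [587.  -2.] s [14. 40.] a 7.5 low [array([574.8,  -3.1]), array([64.1, 52. ]), np.float64(5.5)]
wrist key_large 0.62 [471. 231.  43.  41.] top z 0.0786 c [ 417. -322.] s [41. 41.] a 75.1 low 
wrist key_square 0.65 [479. 173.  36.  31.] top z 0.0785 c [ 476. -319.] s [27. 28.] a 3.5 low 
wrist key_square 0.28 [172. 119. 296. 237.]
[... 739 characters left out ...]
e blank_a 0.77 [307. 246.  55.  28.] top z 0.0709 c [604.   3.] s [42. 40.] a 6.3 low [array([619.7,   0.1]), array([ 71.2, 151.6]), np.float64(69.1)]
side blank_a 0.62 [369. 380.  78.  48.] top z 0.0639 c [414. 357.] s [44. 41.] a 0.2 low [array([406. , 355.3]), array([ 97.3, 102.5]), np.float64(59.1)]
side lock_grip 0.78 [362. 240.  13.  27.] top z 0.0845 c [469. -10.] s [75. 14.] a 80.0 low [array([462. ,  -5.1]), array([69.7, 10.1]), np.float64(72.8)]
side stamp 0.9 [222. 306.  23.  30.] top z 0.0627 c [730. 230.] s [35. 26.] a 13.1 low [array([729.7, 229.1]), array([45.6, 37.8]), np.float64(11.5)]
side coupling 0.92 [304. 444.  37.  45.] top z 0.0287 c [500. 483.] s [48. 52.] a 11.7 low
```

View pics/s9.png

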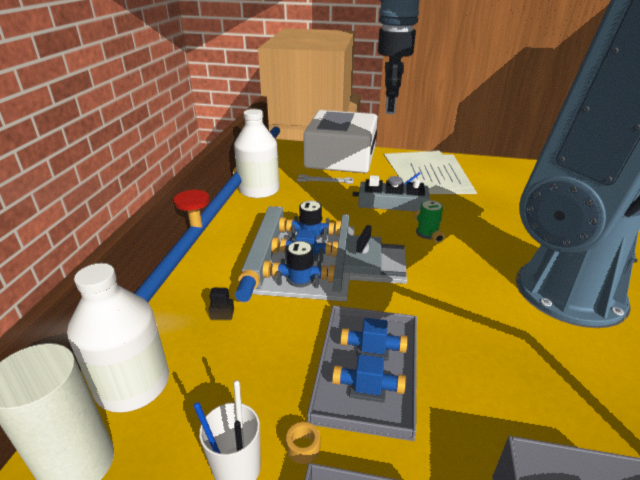

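The side view shows meters at (300,262) and (312,218) in the rig with the spool between them, two spools in the tray at (370,360), the clamp home and locked at (362,240), and the bystanders untouched. Handing in.

```bash
python3 -c "
from bench import *
print(hand_in())"
```

```text
the job is handed in; nothing more can be done
None
```

The job is handed in after about 43 s of robot time: both meters found stand in bay0 and bay2, the middle bay keeps its spool, and two spools are in the tray. The clamp is home and locked, and the keys were pressed in the order small, square, mushroom. Setting the first spool into the tray peaked at about 80 N on the wrist (limit 120 N), and hand-in returned no verdict.

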